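# Move a test cartridge from the clip dock into the reader

### The arm

A 6-joint arm with a two-finger parallel gripper is mounted at the origin on the work surface. World frame = base frame: x ahead of the robot, y to its left, z up, the work surface at z = 0. Lengths are in mm, angles in rad, forces in N, time in s.
With the tool pointing down it reaches from about 350 to 850 mm from the base axis. Payload 8.1 kg.
Tool frame: the origin (TCP) lies on the centre line of the jaws, within the pads' length; the fingertips stand 25 mm ahead of it and the grasp point (between the pads) lies 6 mm ahead of it; y points along the fingers, z is the direction in which the jaws open and shut, and the axes are right-handed (so a half turn about y gives the same grasp; the last joint's range is limited). The gripper opens to 93 mm and grips with 3 to 60 N. Pads are 15 mm wide; open, the fingers measure 128 mm over their backs; the gripper's body (75 mm by 188 mm) begins 65 mm behind the grasp point.
Start: joints at [-1.367, 0.13, 1.488, -0, 1.523, -0.085], TCP at [170.901, -575.15, 243.635] pointing down, gripper open.
Joint ranges: [-2.96, 2.96], [-0.89, 2.26], [0.02, 2.5], [-1.34, 4.48], [0, 2.73], [-2.66, 2.66]. Speed limits (rad/s): [2.39, 2.39, 2.79, 3.14, 3.14, 3.14].

### API

Orientations are given as a rotation vector (axis times angle).
In Python, from rig import manip gives the robot as it stands.
- The arm moves only by the tool drive_tool, never from a script. Its argument "plan" is a list of rows, each a list of 7 numbers: the closure, from 0 (fully open) to 1 (shut), then the shift along the tool's x, y, z in mm, then the turn, a rotation vector about the tool's x, y, z in rad. In form: [[fingers, tx, ty, tz, ax, ay, az], ...]. A call has 1 to 5 rows; each row shifts and turns the pose as measured when the row begins, along the tool's axes as they then stand; what a row does not reach is not made up. A row lasts 1/8 s, in which the tool goes at most 62.5 mm and 10.7 degrees, less where a joint would pass 70% of its speed; a pose out of reach is approached as far as the arm can. A call with a gripper value outside its range is refused whole. The fingers move at their own pace and stop on an object; "squeeze" is the grip in N (left out, the last holds). Time passes only in rows, so rows that do not move let the fingers close. It gives the time, the measured TCP pose, the force and the opening at its end, in the units of the state.
- manip.get_state(): the state, without advancing time (a new reading comes with each control period).
- manip.camera(name): name is "side" or "top"; returns a dict with "img" (420x560x3 uint8, red, green, blue), "depth" (420x560 float32, mm along the optical axis (not along the pixel's ray), 0 where there is no reading), "intrinsics" (3x3 intrinsics, pixels), "D" ([k1, k2, p1, p2, k3] as OpenCV has them; the pictures are not rectified), "position" and "attitude" of the camera in the world. Camera axes: x right, y down, z forward; pixel columns grow to the right and rows downward; lengths in mm; the calibration is good to about 2 mm. A picture is of the moment at which its call begins.
- manip.hand_in(): hands the job in, once; it reports no verdict.
The state is a dict: "t": time; "joint_positions": joint angles; "joint_vel": joint speeds; "joint_torque": joint torques, N m; "tool_pos": TCP position; "ee_rot": TCP orientation; "ft_force": force on the tool from outside, world axes, zero at the start; "torque": the same for the moment, N m; "gripper_width": finger opening in mm.
Only numpy, scipy, OpenCV 4.12 (cv2) and the standard library are available. Lean on these libraries where they do the work, as an engineer would, in place of code of your own. Each camera call takes 0.05 s, during which the arm holds its last target.

### The job

Swing the dock's sprung hold-down finger up by its orange crossbar until it stays open, and only then take the yellow test cartridge out of the dock. Lay the cartridge flat in the lane of the reader and push it under the reader's head until it is fully home against the stop inside; the tool has to lean to reach in under the head. Leave the dock's finger closed again and the other things on the bench where they are.

Things in the scene. Friction and masses are not known exactly. Their poses are not given: they have to be found in the camera images.
- cartridge: Loose yellow plastic test cartridge, a flat block 92 (x) x 34 (y) x 15 (z) mm, 45 g, with a paper-white window on top. Origin at the centre of its underside. It starts in the dock, its axes parallel to the dock's. Either end may go first into the reader.
- dock: Fixed aluminium dock, base plate 180 x 90 x 12 mm (x from -85 to +95 mm of the origin, which lies on the table under the cartridge's middle). x runs along the cartridge towards the finger's hinge, roughly away from the robot. Two hinge posts, 58 mm high, at x = 54 to 66 mm.
- dock_seat (a point): Centre of the cartridge's seat: top of the dock's 24 mm wide grey pedestal, 30 mm above the table. End lips beyond x = +-47.5 mm and corner cheeks (|x| 34 to 46, |y| 18.5 to 24.5 mm), 6 mm higher than the seat, locate the cartridge, so it comes out only upwards; between the corners both its sides are free to grasp and overhang the pedestal by 5 mm.
- finger (a joint): Angle (rad) of the hold-down finger. About 0: closed, foot on the cartridge near its +x end (-0.06 when empty); grows as the bar swings up and over to dock +x; 1.8: fully open. Over-centre spring: below 0.9 it pulls shut (0.12 N m at 0), above 0.9 open (0.12 N m at 1.8), and it stays at either end. Damped: let go beyond the centre, it swings over by itself in about 1 s.
- finger_bar (a point): Middle of the finger's orange crossbar: round, 10 mm thick, along dock y, free for 45 mm between its two wire arms. Closed: at dock x = 5 mm, 79 mm above the table (34 mm over the cartridge); open: x = 98 mm, 101 mm above the table. Pinch it from above, fingers on its -x and +x sides (closed, 44 mm from its +x side to the hinge posts).
- finger_hinge (a point): Hinge axis of the finger: dock x = 60 mm, y = 0, 53 mm above the table. The crossbar's middle circles it in the dock's x-z plane at 60.8 mm radius.
- reader: Fixed reader, 252 mm long (x -62 to +190 mm), 140 mm wide. Origin on the table below the middle of its open lane; x runs along the lane into the reader, roughly away from the robot. White head with blue front panel from x = 56 to 190 mm, 170 mm high, underside 30 mm over the lane floor. Tunnel mouth 90 mm wide; from 66 mm on, 12 mm high guides lead into a 38 mm channel.
- lane_start (a point): Middle of the open lane's floor: reader origin, 20 mm above the table. The lane is 42 mm wide between two 3 mm high rails, from x = -60 mm to the head's face at x = 56 mm: a cartridge centred here lies just outside the head.
- lane_home (a point): Reader x = 110 mm, y = 0, on the lane floor: where the middle of the cartridge's underside is when it is fully home, its front end on the stop (x = 156 mm) and its rear end 8 mm inside the head's face. A vertical tool cannot push that far in; one leaning 25 to 45 degrees back towards the robot can.
- tube_rack: Bystander: black rack 100 x 52 x 94 mm with purple-capped tubes. Origin under its centre.
- white_bottle: Bystander: white bottle with a green label, 60 mm diameter, 130 mm high. Origin under its centre.
- amber_bottle: Bystander: amber bottle, 56 mm diameter, 110 mm high. Origin under its centre.
- strip_jar: Bystander: white jar with a yellow label, 48 mm diameter, 85 mm high. Origin under its centre.
- dish: Bystander: clear flat dish, 86 mm diameter, 14 mm high. Origin under its centre.
- used_cartridge: Bystander: used cartridge, blue, lying on the table, 92 x 34 x 15 mm. Origin under its centre.
- beaker: Bystander: glass beaker, 70 mm diameter, 85 mm high. Origin under its centre.

How it is judged:
By the outcome, as a careful person would: the job done as asked, in the order asked, and still so for the second after the job is handed in, with the robot touching nothing.
It also fails if it takes over 72 s, if anything falls off the work surface, if the arm or the gripper's body presses on something with over 40 N, if the wrist force passes 120 N, or if a joint passes its speed limit or range.

## Working session

There is one attempt and no reset: what is moved stays moved. The work goes in short steps, Python scripts to look and compute and a tool call to move; the robot and the scene stay as the last step left them, time stands still between calls to the robot, and variables do not carry over. Pictures are saved under pics/ and viewed, and the job is handed in when it is done.

Besides the shell and the picture viewer there is one more tool, called after "Request:" as a command line: name --pt "numbers of a row" for each row, then --argument value for the rest. drive_tool: Moves the arm, as the interface text tells. Its arguments: {"type":"object","properties":{"plan":{"type":"array"},"squeeze":{"type":"number"}},"required":["plan"]}

```bash
ls; mkdir -p pics; python3 - <<'E'
from rig import manip
import cv2,numpy as np
print(manip.get_state())
for n in("side","top"):
    c=manip.camera(n); cv2.imwrite(f"pics/{n}0.png",c["img"][:,:,::-1]); np.savez(f"{n}0.npz",**c)
    print(n,c["intrinsics"],c["D"],c["position"],c["attitude"])
E
```

```text
pics
{'t': 0.0, 'joint_positions': array([-1.36743169e+00,  1.31132676e-01,  1.48925490e+00, -2.69676786e-05,
        1.52298420e+00, -8.53915382e-02]), 'joint_vel': array([-8.70435794e-05, -1.40105716e-04,  9.42393872e-04,  1.41668015e-04,
        8.35986102e-04,  3.81235841e-04]), 'joint_torque': array([ 1.02317947e-03, -5.59841323e+01, -4.91760564e+01,  7.69307208e-02,
        3.58342601e-02, -2.42399619e-04]), 'tool_pos': array([ 170.77005455, -574.65392031,  242.61780067]), 'ee_rot': array([-0.30058363,  2.06833087, -2.06462546]), 'ft_force': array([ 0.06036373,  0.01419646, -0.32875124]), 'torque': array([ 0.00329994, -0.0128107 , -0.01238591]), 'gripper_width': 93.1822882023934}
side [[390.49285268   0.         280.37863035]
 [  0.         390.49285268 206.24054646]
 [  0.           0.           1.        ]] [-0.11098392  0.          0.          0.          0.        ] [ 66.02045697 618.66679083 999.45670439] [-0.95086934  2.5553499  -0.95814155]
top [[441.00108314   0.         275.12028008]
 [  0.         441.00108314 209.08333236]
 [  0.           0.           1.        ]] [0.01591987 0.         0.         0.         0.        ] [ 431.13549686   25.89372025 1382.10823079] [-2.16183255  2.1828765  -0.1283881 ]
```

View pics/side0.png

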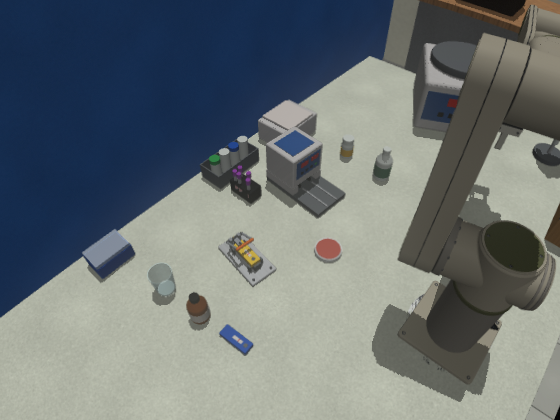

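View pics/top0.png

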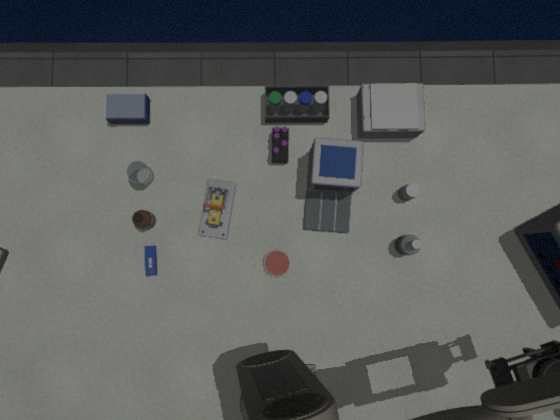

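The top view shows the dock with the yellow cartridge and orange bar near (215,208), and the reader at (332,190) with its open lane towards the robot. I'll build helpers and zoom in.

```bash
cat > h.py <<'E'
import numpy as np,cv2
from scipy.spatial.transform import Rotation as R
def load(n): return dict(np.load(n))
def Rc(c): return R.from_rotvec(c["attitude"]).as_matrix()
def ray(c,uv):
    uv=np.asarray(uv,float).reshape(-1,1,2)
    p=cv2.undistortPoints(uv,c["intrinsics"],c["D"]).reshape(-1,2)
    return np.c_[p,np.ones(len(p))]@Rc(c).T
def onz(c,uv,z):
    d=ray(c,uv); o=c["position"]; return o+d*((z-o[2])/d[:,2:3])
def cloud(c):
    h,w=c["depth"].shape
    v,u=np.mgrid[:h,:w]
    d=ray(c,np.c_[u.ravel(),v.ravel()])
    P=c["position"]+d*c["depth"].reshape(-1,1)
    P[c["depth"].ravel()==0]=np.nan
    return P.reshape(h,w,3)
def proj(c,P):
    P=np.asarray(P,float).reshape(-1,3); r=Rc(c).T
    return cv2.projectPoints(P,cv2.Rodrigues(r)[0],-r@c["position"],c["intrinsics"],c["D"])[0].reshape(-1,2)
def zoom(c,u0,v0,w,h,s,name):
    im=c["img"][v0:v0+h,u0:u0+w,::-1]; cv2.imwrite(name,cv2.resize(im,None,fx=s,fy=s,interpolation=cv2.INTER_CUBIC))
E
python3 - <<'E'
from h import *
t=load("top0.npz");s=load("side0.npz")
zoom(t,190,120,200,140,4,"pics/t1.png"); zoom(s,200,120,170,175,3.4,"pics/s1.png")
P=cloud(t);Q=cloud(s)
print(P[300,200],P[165,338],P[208,183],Q[300,300],Q[145,295])
hsv=cv2.cvtColor(t["img"],cv2.COLOR_RGB2HSV)
for n,c,C in(("t",t,P),("s",s,Q)):
    hsv=cv2.cvtColor(c["img"],cv2.COLOR_RGB2HSV)
    for nm,lo,hi in(("yel",(20,120,90),(35,255,255)),("org",(3,150,100),(17,255,255)),("blue",(100,150,60),(125,255,255))):
        m=cv2.inRange(hsv,lo,hi)
        k,l,st,ce=cv2.connectedComponentsWithStats(m)
        for i in range(1,k):
            if 12<st[i,4]<3000: print(n,nm,st[i],ce[i].round(1),np.nanmedian(C[l==i],0).round(0))
E
```

```text
[299.28395184 242.78377703  -1.13340177] [ 681.98959174 -165.78500338  173.52998788] [584.14363315 297.64110818   3.04202   ] [370.71730024 191.04437278   0.77259998] [ 681.08306842 -156.52323501  174.41284536]
t yel [211 194  12  12  84] [216.9 200.5] [600. 186.  45.]
t yel [208 210  13  15 101] [214.  217.4] [551. 192.  45.]
t org [205 204  18   5  31] [214.1 205.9] [580. 188.  82.]
t blue [300  91  12  13 123] [305.1  96.8] [908. -84.  95.]
t blue [322 146   5   9  17] [323.1 149.6] [ 726. -125.  172.]
t blue [330 147  11   8  21] [335.1 149.9] [ 725. -159.  172.]
t blue [324 151   6   7  14] [326.6 154.1] [ 714. -136.  172.]
t blue [332 154  15  14  45] [337.2 160.8] [ 694. -163.  171.]
t blue [321 160   5  15  29] [322.6 167. ] [ 677. -122.  172.]
t blue [146 247   9  13  69] [150.  251.5] [451. 394.  15.]
t blue [152 268   4   6  13] [154.1 270.4] [393. 381.  15.]
s yel [342 150  10   7  51] [346.5 153.1] [ 611. -382.   28.]
s yel [238 245  22  21 182] [248.9 255.4] [560. 198.  45.]
s org [236 239  17  11  45] [243.4 244.3] [581. 196.  82.]
s blue [276 139   7   5  15] [279.3 141.3] [ 735. -138.  172.]
s blue [220 326  14  14  90] [226.7 332. ] [454. 398.  16.]
```

```bash
ls pics
```

```text
s1.png
side0.png
t1.png
top0.png
```

View pics/t1.png

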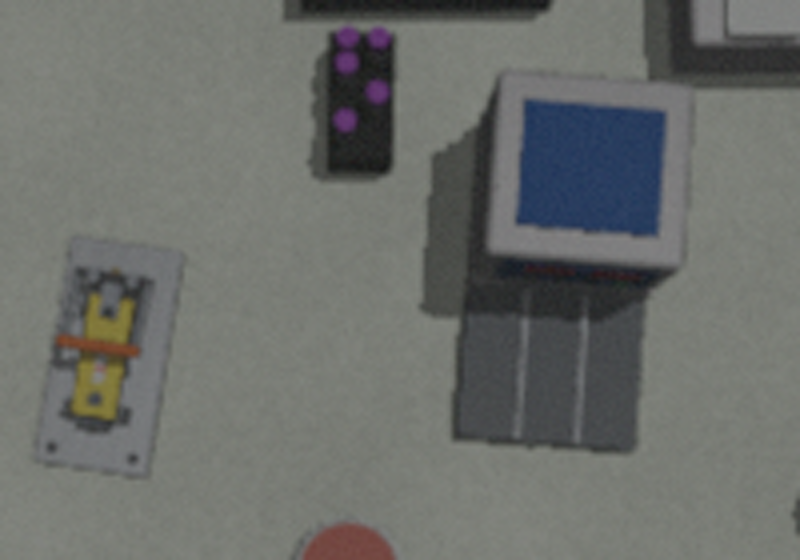

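View pics/s1.png

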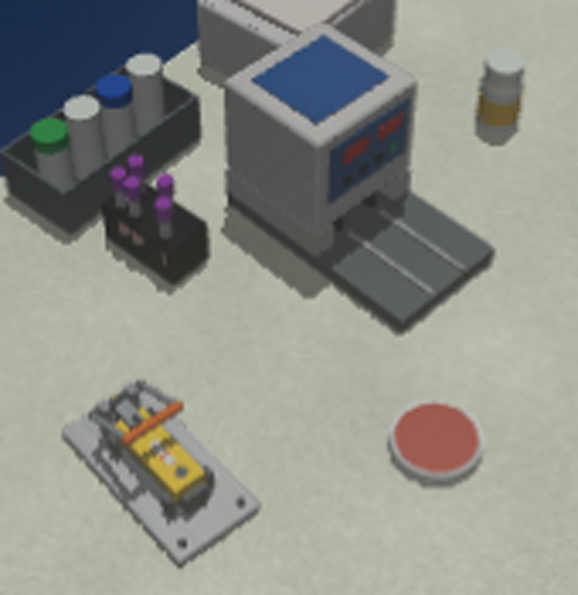

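```bash
python3 - <<'E'
from h import *
t=load("top0.npz");s=load("side0.npz")
def ft(x,y): return ((x+.5)/4-.5+190,(y+.5)/4-.5+120)
def fs(x,y): return ((x+.5)/3.4-.5+200,(y+.5)/3.4-.5+120)
ct=onz(t,[ft(*p) for p in((70,236),(185,252),(148,478),(36,462))],12)
cs=onz(s,[fs(*p) for p in((135,380),(260,503),(180,562),(64,432))],12)
for c in(ct,cs):
    print(c.round(1)); print([np.linalg.norm(c[i]-c[i-1]).round(1) for i in range(4)], c.mean(0))
    d=c-np.roll(c,-1,0); print(np.degrees(np.arctan2(d[:,1],d[:,0])))
for n,c,z in(("t",t,0),("s",s,0)):
    hsv=cv2.cvtColor(c["img"],cv2.COLOR_RGB2HSV)
    m=cv2.inRange(hsv,(20,120,60),(35,255,255)); o=cv2.inRange(hsv,(3,130,70),(17,255,255))
    for nm,mm,z in(("y",m,45),("o",o,82)):
        v,u=np.nonzero(mm); k=(u>195)&(u<275)&(v>185)&(v<280); u=u[k];v=v[k]
        W=onz(c,np.c_[u,v],z)[:,:2]; r=cv2.minAreaRect(W.astype(np.float32)); print(n,nm,len(W),W.mean(0),r)
# reader: rails and slab front corners, head top (z=170)
print("slab front",onz(t,[ft(455,440),ft(635,450)],17),onz(s,[fs(398,330),fs(492,252)],17))
print("rails t",onz(t,[ft(528,292),ft(517,438),ft(586,294),ft(578,441)],23))
print("rails s",onz(s,[fs(350,235),fs(432,291),fs(382,212),fs(462,260)],23))
print("head t",onz(t,[ft(506,72),ft(694,84),ft(678,268),ft(488,255)],170))
print("head s",onz(s,[fs(323,25),fs(415,82),fs(320,145),fs(228,85)],170))
E
```

```text
[[675.3 221.4  12. ]
 [661.8 131.3  12. ]
 [484.9 160.   12. ]
 [498.2 246.6  12. ]]
[np.float64(178.9), np.float64(91.2), np.float64(179.2), np.float64(87.6)] [580.06379709 189.85301329  12.        ]
[ 81.51566485  -9.23570939 -98.69852825 171.90315336]
[[666.3 134.5  12. ]
 [488.2 159.4  12. ]
 [500.6 247.5  12. ]
 [673.2 219.4  12. ]]
[np.float64(85.2), np.float64(179.8), np.float64(89.1), np.float64(174.9)] [582.06597656 190.20521369  12.        ]
[ -7.94562874 -98.02559333 170.73588981  85.32635461]
t y 191 [573.35669663 191.21996164] ((575.6616821289062, 191.45843505859375), (32.60176086425781, 90.77737426757812), 80.89929962158203)
t o 50 [579.9102488  189.59654556] ((580.1016235351562, 190.7296600341797), (54.50847625732422, 8.412715911865234), 81.3026351928711)
s y 200 [567.45000956 194.5518482 ] ((577.0625, 192.40707397460938), (33.644432067871094, 95.31982421875), 80.3913803100586)
s o 58 [581.63309998 193.80338416] ((581.4506225585938, 191.16558837890625), (58.817718505859375, 10.382023811340332), 81.66487121582031)
slab front [[ 511.78740884  -77.99680789   17.        ]

[... 190 characters left out ...]
 [ 512.52298094 -125.45066943   23.        ]
 [ 624.24759103 -181.57349342   23.        ]
 [ 509.76134177 -172.52691787   23.        ]]
rails s [[ 624.96935808 -135.00053491   23.        ]
 [ 516.32697913 -128.20022841   23.        ]
 [ 620.49328491 -182.30683252   23.        ]
 [ 518.12332119 -181.2214611    23.        ]]
head t [[ 761.50412675 -106.65550654  170.        ]
 [ 751.81769545 -238.85446653  170.        ]
 [ 621.0566711  -223.66992303  170.        ]
 [ 631.35659214  -91.53335771  170.        ]]
head s [[ 746.62574928 -234.36684776  170.        ]
 [ 621.69104341 -223.09921745  170.        ]
 [ 633.85363225  -93.24296884  170.        ]
 [ 756.18840654 -101.54956434  170.        ]]
```

```bash
cat >> h.py <<'E'
DO=np.array([576.,191.2]);DY=np.radians(-8.9)
RO=np.array([570.8,-153.5]);RY=np.radians(-4.9)
def fr(o,yaw,x,y,z):
    return np.array([o[0]+x*np.cos(yaw)-y*np.sin(yaw),o[1]+x*np.sin(yaw)+y*np.cos(yaw),z])
def dock(x,y,z): return fr(DO,DY,x,y,z)
def reader(x,y,z): return fr(RO,RY,x,y,z)
def orient(jawyaw,leanyaw=0,lean=0):
    "tool y down (leaning: tip forward along leanyaw), tool z along jawyaw"
    y=np.array([0,0,-1.]); z=np.array([np.cos(jawyaw),np.sin(jawyaw),0]); x=np.cross(y,z)
    M=np.c_[x,y,z]
    ax=np.array([-np.sin(leanyaw),np.cos(leanyaw),0])
    return R.from_rotvec(-ax*lean)*R.from_matrix(M)
def cur():
    from rig import manip
    s=manip.get_state(); return s,np.array(s["tool_pos"]),R.from_rotvec(s["ee_rot"])
def rows(p0,r0,p1,r1,n):
    out=[]; dr=(r0.inv()*r1).as_rotvec()/n
    r=r0
    for i in range(n):
        out.append(np.r_[r.inv().apply((p1-p0)/n),dr]); r=r*R.from_rotvec(dr)
    return out
def go(target,rot,n,ahead=0):
    "target: world point to be reached by the point 'ahead' mm ahead of TCP"
    s,p,r=cur(); p1=np.asarray(target)-rot.apply([0,ahead,0])
    for q in rows(p,r,p1,rot,n): print(q[:3].round(1).tolist(),q[3:].round(4).tolist())
    print("t",s["t"],"tcp",p.round(1),"->",p1.round(1),"f",s["ft_force"].round(1),"w",s["gripper_width"])
E
python3 - <<'E'
from h import *
s,p,r=cur(); print(r.as_matrix().round(3))
for jy in (DY,DY+np.pi): print(np.degrees((r.inv()*orient(jy)).as_rotvec()))
go(dock(5,0,180),r,15,6)
# rail refinement: white-ish ridge columns per row in the top view
t=load("top0.npz");g=t["img"].astype(float).sum(2)
L=[];Rr=[]
for v in range(196,229):
    a=g[v,316:327];b=g[v,330:342]
    f=lambda a,o:(np.clip(a-np.median(a)-15,0,None)@np.arange(len(a)))/np.clip(a-np.median(a)-15,1e-6,None).sum()+o
    L.append((f(a,316),v));Rr.append((f(b,330),v))
for q in(L,Rr):
    w=onz(t,q,23)[:,:2]; k=np.polyfit(w[:,0],w[:,1],1); print(np.degrees(np.arctan(k[0])),np.polyval(k,570.8),np.std(w[:,1]-np.polyval(k,w[:,0])))
E
```

```text
[[-0.959 -0.     0.285]
 [-0.285  0.002 -0.959]
 [-0.    -1.    -0.002]]
[ 8.19680436e-02 -6.45523195e+01 -6.06603850e-02]
[6.85195931e-02 1.15447633e+02 9.25878891e-02]
[-40.7, 3.9, -41.1] [0.0, 0.0, 0.0]
[-40.7, 3.9, -41.1] [0.0, 0.0, 0.0]
[-40.7, 3.9, -41.1] [0.0, 0.0, 0.0]
[-40.7, 3.9, -41.1] [0.0, 0.0, 0.0]
[-40.7, 3.9, -41.1] [0.0, 0.0, 0.0]
[-40.7, 3.9, -41.1] [0.0, 0.0, 0.0]
[-40.7, 3.9, -41.1] [0.0, 0.0, 0.0]
[-40.7, 3.9, -41.1] [0.0, 0.0, 0.0]
[-40.7, 3.9, -41.1] [0.0, 0.0, 0.0]
[-40.7, 3.9, -41.1] [0.0, 0.0, 0.0]
[-40.7, 3.9, -41.1] [0.0, 0.0, 0.0]
[-40.7, 3.9, -41.1] [0.0, 0.0, 0.0]
[-40.7, 3.9, -41.1] [0.0, 0.0, 0.0]
[-40.7, 3.9, -41.1] [0.0, 0.0, 0.0]
[-40.7, 3.9, -41.1] [0.0, 0.0, 0.0]
t 0.1 tcp [ 170.8 -574.7  242.7] -> [580.9 190.4 186. ] f [0.1 0.1 0.1] w 93.09941648186218
-4.474670247135125 -130.4211235651127 1.2135273180830295
-5.268508346016643 -176.9237841999893 0.4743948439400097
```

```bash
python3 - <<'E'
from h import *
go(dock(5,0,237),orient(DY),15,6)
E
```

```text
[-40.7, 0.1, -41.1] [0.0001, -0.0751, -0.0001]
[-43.7, 0.0, -37.9] [0.0001, -0.0751, -0.0001]
[-46.4, 0.0, -34.5] [0.0001, -0.0751, -0.0001]
[-48.9, 0.0, -31.0] [0.0001, -0.0751, -0.0001]
[-51.1, 0.0, -27.2] [0.0001, -0.0751, -0.0001]
[-53.0, 0.0, -23.3] [0.0001, -0.0751, -0.0001]
[-54.6, 0.0, -19.3] [0.0001, -0.0751, -0.0001]
[-55.9, 0.0, -15.1] [0.0001, -0.0751, -0.0001]
[-56.8, 0.0, -10.9] [0.0001, -0.0751, -0.0001]
[-57.5, -0.0, -6.6] [0.0001, -0.0751, -0.0001]
[-57.8, -0.0, -2.2] [0.0001, -0.0751, -0.0001]
[-57.8, -0.0, 2.1] [0.0001, -0.0751, -0.0001]
[-57.5, -0.0, 6.4] [0.0001, -0.0751, -0.0001]
[-56.9, -0.0, 10.7] [0.0001, -0.0751, -0.0001]
[-55.9, -0.0, 15.0] [0.0001, -0.0751, -0.0001]
t 0.1 tcp [ 170.8 -574.7  242.7] -> [580.9 190.4 243. ] f [0.1 0.1 0.1] w 93.09941648186218
```

Request:
drive_tool --pt "0.5 -41 0 -41 0 -0.075 0" --pt "0.5 -44 0 -38 0 -0.075 0" --pt "0.5 -46 0 -34.5 0 -0.075 0" --pt "0.5 -49 0 -31 0 -0.075 0" --pt "0.5 -51 0 -27 0 -0.075 0" --squeeze 12

```text
t: 0.72
tool_pos: [307.9, -313.8, 239.3]
ee_rot: [-0.637, 1.843, -1.828]
ft_force: [0.8, -1.1, -0.3]
gripper_width: 48.8
```

Request:
drive_tool --pt "0.5 -53 0 -23 0 -0.075 0" --pt "0.5 -54.5 0 -19 0 -0.075 0" --pt "0.5 -56 0 -15 0 -0.075 0" --pt "0.5 -57 0 -11 0 -0.075 0" --pt "0.5 -57.5 0 -6.5 0 -0.075 0"

```text
t: 1.35
tool_pos: [444.9, -48.5, 240.0]
ee_rot: [-0.917, 1.584, -1.571]
ft_force: [0.1, -0.1, 0.8]
gripper_width: 46.4
```

```bash
python3 - <<'E'
from h import *
go(dock(5,0,237),orient(DY),5,6)
E
```

```text
[-55.0, -0.3, 0.1] [0.0007, -0.0721, -0.0012]
[-54.8, -0.4, 4.1] [0.0007, -0.0721, -0.0012]
[-54.4, -0.4, 8.0] [0.0007, -0.0721, -0.0012]
[-53.7, -0.5, 11.9] [0.0007, -0.0721, -0.0012]
[-52.7, -0.5, 15.7] [0.0007, -0.0721, -0.0012]
t 1.35 tcp [444.9 -48.5 240. ] -> [580.9 190.4 243. ] f [ 0.1 -0.1  0.8] w 46.393598906534315
```

Request:
drive_tool --pt "0.5 -55 0 0 0 -0.072 0" --pt "0.5 -55 0 4 0 -0.072 0" --pt "0.5 -54.5 0 8 0 -0.072 0" --pt "0.5 -53.5 0 12 0 -0.072 0" --pt "0.5 -50 0 15 0 -0.072 0"

```text
t: 1.98
tool_pos: [580.5, 198.5, 239.7]
ee_rot: [-1.137, 1.318, -1.307]
ft_force: [0.4, -0.9, 0.5]
gripper_width: 46.5
```

```bash
python3 - <<'E'
from h import *
go(dock(5,0,110),orient(DY),4,6)
from rig import manip
c=manip.camera("side");np.savez("side1.npz",**c);zoom(c,180,150,150,140,4,"pics/s2.png")
E
```

```text
[2.1, 30.9, 0.5] [0.0009, 0.0034, -0.0014]
[2.1, 30.9, 0.5] [0.0009, 0.0034, -0.0014]
[2.1, 30.9, 0.5] [0.0009, 0.0034, -0.0014]
[2.0, 30.9, 0.4] [0.0009, 0.0034, -0.0014]
t 1.975 tcp [580.5 198.5 239.7] -> [580.9 190.4 116. ] f [ 0.4 -0.9  0.5] w 46.50842369245915
```

View pics/s2.png

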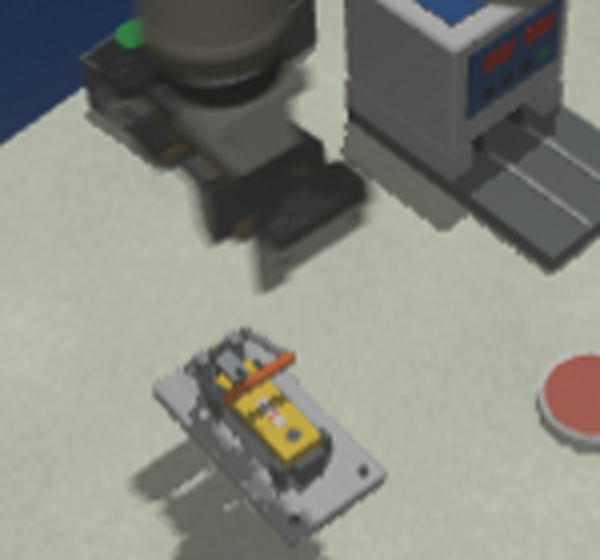

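The gripper hovers above and slightly behind the dock, and the bar is still at its closed place. Descending.

Request:
drive_tool --pt "0.5 2 31 0.5 0 0.003 -0.001" --pt "0.5 2 31 0.5 0 0.003 -0.001" --pt "0.5 2 31 0.5 0 0.003 -0.001" --pt "0.5 2 29 0.5 0 0.003 -0.001" --pt "0.5 0 0 0 0 0 0"

```text
t: 2.65
tool_pos: [580.5, 198.5, 109.1]
ee_rot: [-1.143, 1.323, -1.307]
ft_force: [-0.4, -0.0, -0.9]
gripper_width: 46.4
```

```bash
python3 - <<'E'
from h import *
go(dock(5,0,79),orient(DY),2,6)
from rig import manip
c=manip.camera("side");np.savez("side2.npz",**c);zoom(c,180,150,150,140,4,"pics/s3.png")
c=manip.camera("top");np.savez("top2.npz",**c);zoom(c,150,150,130,110,5,"pics/t3.png")
E
```

```text
[4.0, 12.0, 0.9] [0.005, 0.0059, -0.001]
[4.0, 12.0, 0.9] [0.005, 0.0059, -0.001]
t 2.65 tcp [580.5 198.5 109.1] -> [580.9 190.4  85. ] f [-0.4 -0.  -0.9] w 46.35392454648235
```

View pics/s3.png

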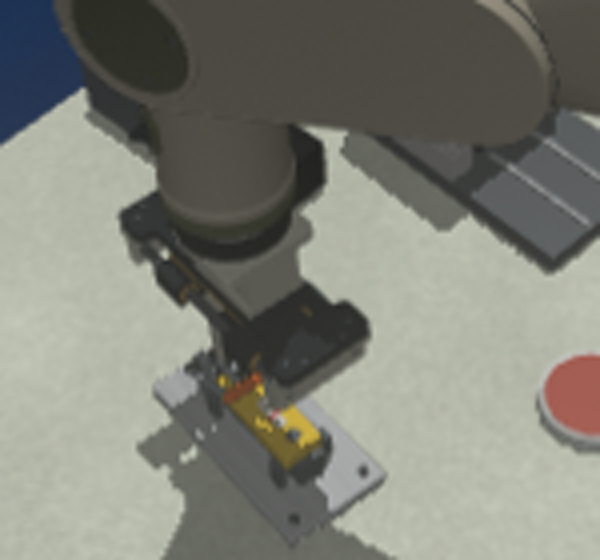

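View pics/t3.png

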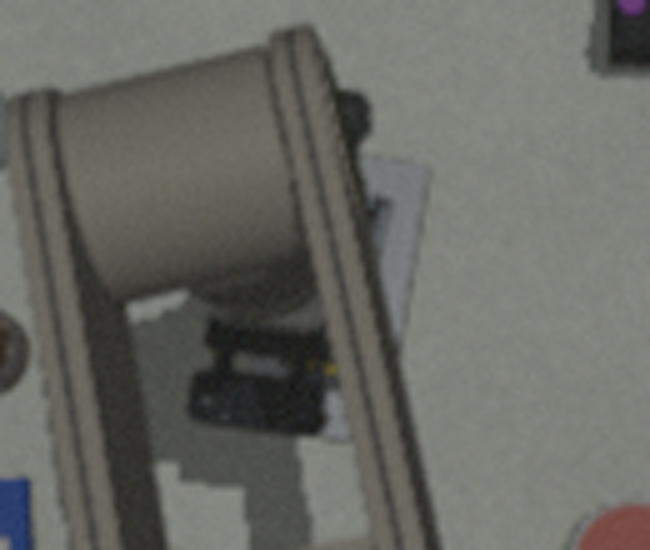

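Request:
drive_tool --pt "0.5 8 0 1.5 0.01 0.012 -0.002" --pt "0.5 0 0 0 0 0 0"

```text
t: 3.0
tool_pos: [585.2, 191.0, 116.2]
ee_rot: [-1.121, 1.316, -1.326]
ft_force: [0.1, 0.3, 0.3]
gripper_width: 46.7
```

```bash
python3 - <<'E'
from h import *
go(dock(5,0,79),orient(DY),2,6)
E
```

```text
[0.7, 15.6, -2.2] [-0.0053, -0.0004, -0.002]
[0.6, 15.6, -2.1] [-0.0053, -0.0004, -0.002]
t 3.0 tcp [585.2 191.  116.2] -> [580.9 190.4  85. ] f [0.1 0.3 0.3] w 46.748493192870384
```

Request:
drive_tool --pt "0.5 0.5 10 -3 -0.006 0 -0.002" --pt "0.5 0.5 10 -1 0 0 0" --pt "0.5 0 8 0 0 0 0" --pt "0.5 0 0 0 0 0 0"

```text
t: 3.5
tool_pos: [581.3, 190.7, 87.1]
ee_rot: [-1.125, 1.32, -1.324]
ft_force: [-0.5, 0.5, 0.5]
gripper_width: 46.6
```

```bash
python3 - <<'E'
from h import *
go(dock(5,0,79),orient(DY),1,6)
E
```

```text
[0.4, 2.1, -0.3] [-0.0054, -0.0009, -0.0026]
t 3.5 tcp [581.3 190.7  87.1] -> [580.9 190.4  85. ] f [-0.5  0.5  0.5] w 46.6289808842128
```

Well aligned; close on the bar.

Request:
drive_tool --pt "0.9 0 2 0 -0.005 0 -0.002" --pt "0.95 0 0 0 0 0 0" --pt "0.95 0 0 0 0 0 0" --pt "0.95 0 0 0 0 0 0" --squeeze 12

```text
t: 4.0
tool_pos: [581.8, 190.9, 85.4]
ee_rot: [-1.13, 1.323, -1.323]
ft_force: [3.5, -1.5, -3.4]
gripper_width: 11.0
```

```bash
python3 - <<'E'
from h import *
s,p,r=cur(); print(s["t"],p,s["ft_force"],s["gripper_width"],r.as_matrix().round(3))
H=dock(60,0,53)
# arc: angle phi, bar positions in dock x-z ; increments in (along jaw z, tool y)
a0=np.arctan2(26,-55)
prev=None
for f in np.arange(0,1.81,0.15):
    a=a0-f; q=np.array([60+60.8*np.cos(a),53+60.8*np.sin(a)])
    if prev is not None: print(round(f,2),q.round(1),"tz %.1f ty %.1f"%(q[0]-prev[0],-(q[1]-prev[1])), dock(q[0],0,q[1]+6).round(1))
    prev=q
E
```

```text
4.0 [581.78058518 190.93601204  85.40667155] [ 3.51091711 -1.45324258 -3.3873737 ] 10.999635591931622 [[-0.155  0.001  0.988]
 [-0.988  0.001 -0.155]
 [-0.001 -1.     0.001]]
0.15 [ 9.5 86.9] tz 4.5 ty -7.9 [585.4 189.7  92.9]
0.3 [15.2 94.1] tz 5.6 ty -7.2 [591.  188.9 100.1]
0.45 [ 21.8 100.3] tz 6.6 ty -6.2 [597.5 187.8 106.3]
0.6 [ 29.3 105.5] tz 7.5 ty -5.2 [605.  186.7 111.5]
0.75 [ 37.5 109.5] tz 8.2 ty -4.0 [613.  185.4 115.5]
0.9 [ 46.2 112.2] tz 8.7 ty -2.7 [621.6 184.1 118.2]
1.05 [ 55.2 113.6] tz 9.0 ty -1.4 [630.5 182.7 119.6]
1.2 [ 64.3 113.6] tz 9.1 ty -0.0 [639.5 181.3 119.6]
1.35 [ 73.3 112.3] tz 9.0 ty 1.3 [648.4 179.9 118.3]
1.5 [ 82.  109.7] tz 8.7 ty 2.7 [657.  178.5 115.7]
1.65 [ 90.3 105.7] tz 8.2 ty 3.9 [665.2 177.2 111.7]
1.8 [ 97.8 100.6] tz 7.5 ty 5.1 [672.6 176.1 106.6]
```

Request:
drive_tool --pt "0.95 0 -7.9 4.5 0 0 0" --pt "0.95 0 -7.2 5.6 0 0 0" --pt "0.95 0 -6.2 6.6 0 0 0" --pt "0.95 0 0 0 0 0 0" --squeeze 20

```text
t: 4.5
tool_pos: [595.9, 188.6, 106.3]
ee_rot: [-1.137, 1.328, -1.32]
ft_force: [1.8, 0.1, -4.6]
gripper_width: 9.1
```

```bash
cat > arc.py <<'E'
from h import *
import sys
s,p,r=cur(); c,sn=np.cos(DY),np.sin(DY)
g=p+r.apply([0,6,0]); d=g-np.r_[DO,0]; x=d[0]*c+d[1]*sn; y=-d[0]*sn+d[1]*c
f=np.arctan2(26,-55)-np.arctan2(g[2]-53,x-60)
print("t",s["t"],"dock",round(x,1),round(y,1),round(g[2],1),"rad",np.hypot(x-60,g[2]-53).round(1),"ang",f.round(2),"F",s["ft_force"].round(1),"w",s["gripper_width"].round(1))
px,pz=x,g[2]
for q in sys.argv[1:]:
    a=np.arctan2(26,-55)-float(q); nx,nz=60+60.8*np.cos(a),53+60.8*np.sin(a)
    print(q,(r.inv().apply([(nx-px)*c-(0-y)*sn*0,(nx-px)*sn,nz-pz])).round(1)); px,pz=nx,nz
E
python3 arc.py 0.6 0.75 0.9 1.05
```

```text
Traceback (most recent call last):
  File "arc.py", line 6, in <module>
    print("t",s["t"],"dock",round(x,1),round(y,1),round(g[2],1),"rad",np.hypot(x-60,g[2]-53).round(1),"ang",f.round(2),"F",s["ft_force"].round(1),"w",s["gripper_width"].round(1))
                                                                                                                                                      ^^^^^^^^^^^^^^^^^^^^^^^^
AttributeError: 'float' object has no attribute 'round'
```

```bash
sed -i 's/s\["gripper_width"\].round(1)/s["gripper_width"]/' arc.py; python3 arc.py 0.6 0.75 0.9 1.05 1.2; python3 - <<'E'
from h import *
from rig import manip
c=manip.camera("side");zoom(c,180,150,150,140,4,"pics/s4.png")
E
```

```text
t 4.5 dock 20.0 0.5 100.3 rad 62.0 ang 0.43 F [ 1.8  0.1 -4.6] w 9.068791181527716
0.6 [-0.  -5.2  9.3]
0.75 [-0.  -4.1  8.2]
0.9 [-0.  -2.8  8.7]
1.05 [-0.  -1.5  9. ]
1.2 [-0.  -0.1  9.1]
```

View pics/s4.png

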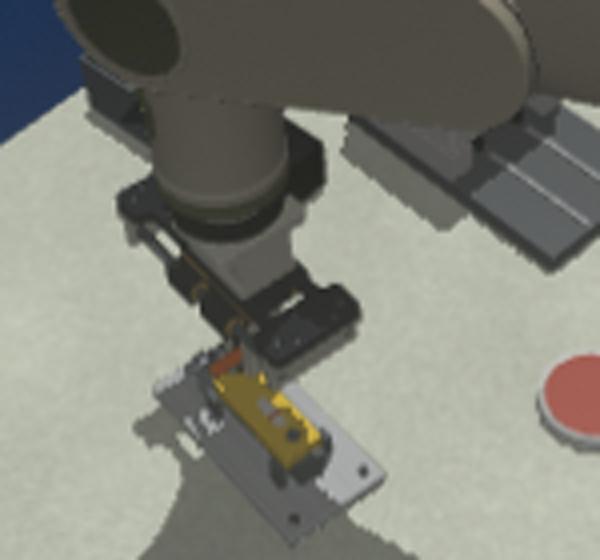

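The orange bar (230,360) is moving up with the jaws; the cartridge stays. Continuing along the arc.

Request:
drive_tool --pt "0.95 0 -4.8 9 0 0 0" --pt "0.95 0 -4 8.2 0 0 0" --pt "0.95 0 -2.8 8.7 0 0 0" --pt "0.95 0 -1.5 9 0 0 0" --pt "0.95 0 0 9 0 0 0"

```text
t: 5.18
tool_pos: [635.3, 182.5, 122.8]
ee_rot: [-1.147, 1.335, -1.314]
ft_force: [-3.0, 0.5, 0.7]
gripper_width: 9.0
```

```bash
python3 arc.py 1.35 1.5 1.65 1.75
```

```text
t 5.175 dock 59.8 0.6 116.9 rad 63.9 ang 1.13 F [-3.   0.5  0.7] w 8.984644311587669
1.35 [ 0.   4.3 13.6]
1.5 [0.  2.5 8.8]
1.65 [0.  3.8 8.3]
1.75 [-0.   3.2  5.2]
```

Request:
drive_tool --pt "0.95 0 2 10 0 0 0" --pt "0.95 0 3 9.5 0 0 0" --pt "0.95 0 4 8.5 0 0 0" --pt "0.95 0 4 6 0 0 0" --pt "0.95 0 0 0 0 0 0"

```text
t: 5.8
tool_pos: [673.0, 176.3, 108.6]
ee_rot: [-1.143, 1.333, -1.316]
ft_force: [2.5, -0.1, -0.1]
gripper_width: 9.2
```

```bash
python3 arc.py 1.7 1.8;python3 - <<'E'
from h import *
from rig import manip
c=manip.camera("side");zoom(c,180,150,150,140,4,"pics/s5.png")
E
```

```text
t 5.8 dock 98.1 0.3 102.6 rad 62.6 ang 1.78 F [ 2.5 -0.1 -0.1] w 9.247994164881389
1.7 [ 0.  -1.5 -5.2]
1.8 [-0.   3.5  5. ]
```

View pics/s5.png

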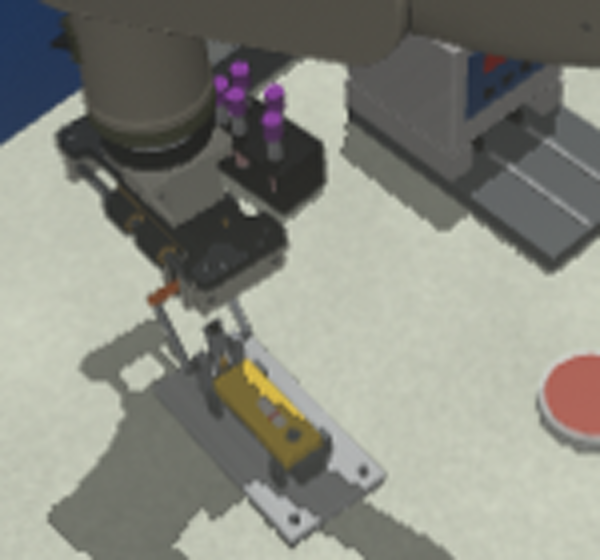

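The finger is fully open (bar at (165,293)), with the cartridge still seated. Release and lift.

Request:
drive_tool --pt "0.5 0 0 0 0 0 0" --pt "0.5 0 0 0 0 0 0" --pt "0.5 0 -20 0 0 0 0" --pt "0.5 0 -40 0 0 0 0" --pt "0.4 0 -40 0 0 0 0"

```text
t: 6.48
tool_pos: [670.8, 176.6, 209.0]
ee_rot: [-1.152, 1.338, -1.313]
ft_force: [-0.1, 0.6, -0.5]
gripper_width: 52.0
```

```bash
python3 - <<'E'
from h import *
go(dock(-3,0,200),orient(DY+np.pi/2),10,6)
from rig import manip
c=manip.camera("side");np.savez("side6.npz",**c);zoom(c,180,150,150,140,4,"pics/s6.png")
E
```

```text
[0.0, 0.5, -9.9] [0.0022, -0.1569, -0.0014]
[-1.5, 0.5, -9.8] [0.0022, -0.1569, -0.0014]
[-3.0, 0.5, -9.4] [0.0022, -0.1569, -0.0014]
[-4.5, 0.5, -8.8] [0.0022, -0.1569, -0.0014]
[-5.8, 0.4, -8.0] [0.0022, -0.1569, -0.0014]
[-7.0, 0.4, -7.0] [0.0022, -0.1569, -0.0014]
[-8.0, 0.4, -5.8] [0.0022, -0.1569, -0.0014]
[-8.8, 0.4, -4.5] [0.0022, -0.1569, -0.0014]
[-9.4, 0.3, -3.1] [0.0022, -0.1569, -0.0014]
[-9.8, 0.3, -1.6] [0.0022, -0.1569, -0.0014]
t 6.475 tcp [670.8 176.6 209. ] -> [573.  191.7 206. ] f [-0.1  0.6 -0.5] w 52.04240387694052
```

View pics/s6.png

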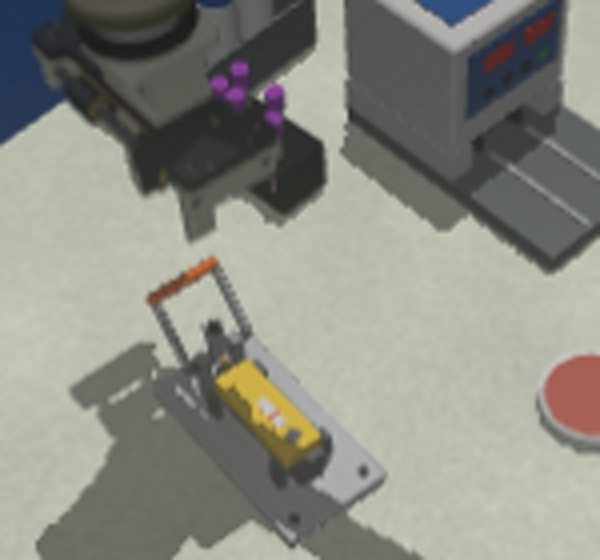

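The finger stays open by itself. Turn the gripper and go over the cartridge.

Request:
drive_tool --pt "0.35 0 0 -10 0 -0.157 0" --pt "0.35 -1.5 0 -10 0 -0.157 0" --pt "0.35 -3 0 -9.5 0 -0.157 0" --pt "0.35 -4.5 0 -9 0 -0.157 0" --pt "0.35 -6 0 -8 0 -0.157 0"

```text
t: 7.15
tool_pos: [625.5, 185.4, 230.1]
ee_rot: [-1.447, 0.715, -0.713]
ft_force: [-0.4, -1.5, -0.1]
gripper_width: 60.1
```

Request:
drive_tool --pt "0.35 -7 0 -7 0 -0.157 0" --pt "0.35 -8 0 -6 0 -0.157 0" --pt "0.35 -9 0 -4.5 0 -0.157 0" --pt "0.35 -9.5 0 -3 0 -0.157 0" --pt "0.35 -10 0 -1.5 0 -0.157 0"

```text
t: 7.78
tool_pos: [575.1, 192.6, 239.3]
ee_rot: [-1.562, 0.073, -0.087]
ft_force: [0.8, -0.3, 0.2]
gripper_width: 60.6
```

Request:
drive_tool --pt "0.35 0 0 0 0 0 0"

```text
t: 7.9
tool_pos: [575.0, 193.0, 241.0]
ee_rot: [-1.562, 0.072, -0.089]
ft_force: [0.3, -0.2, 0.1]
gripper_width: 60.5
```

```bash
python3 - <<'E'
from h import *
go(dock(-3,0,90),orient(DY+np.pi/2),4,25)
from rig import manip
for n in("side","top"):
    c=manip.camera(n);np.savez(n+"7.npz",**c);zoom(c,*((180,150,150,140,4) if n=="side" else (150,150,130,110,5)),f"pics/{n}7.png")
    hsv=cv2.cvtColor(c["img"],cv2.COLOR_RGB2HSV); m=cv2.inRange(hsv,(20,120,60),(35,255,255))
    v,u=np.nonzero(m); k=(u>195)&(u<275)&(v>185)&(v<280); W=onz(c,np.c_[u,v][k],45)[:,:2]
    if len(W): print(n,len(W),cv2.minAreaRect(W.astype(np.float32)))
E
```

```text
[-0.8, 31.5, -0.6] [-0.0021, 0.0132, 0.0025]
[-0.7, 31.5, -0.6] [-0.0021, 0.0132, 0.0025]
[-0.6, 31.5, -0.5] [-0.0021, 0.0132, 0.0025]
[-0.5, 31.5, -0.5] [-0.0021, 0.0132, 0.0025]
t 7.9 tcp [575. 193. 241.] -> [573.  191.7 115. ] f [ 0.3 -0.2  0.1] w 60.52276775095249
side 262 ((581.15234375, 191.60391235351562), (34.24533462524414, 105.32644653320312), 80.36357116699219)
top 16 ((545.1490478515625, 208.81141662597656), (18.370040893554688, 9.078728675842285), 0.34140491485595703)
```

View pics/side7.png

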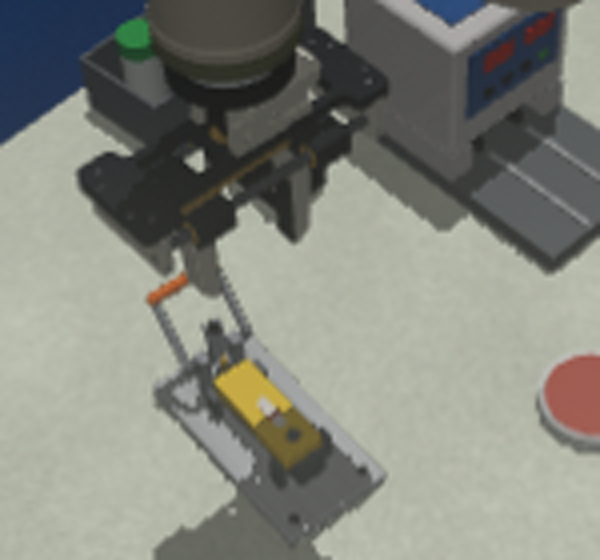

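View pics/top7.png

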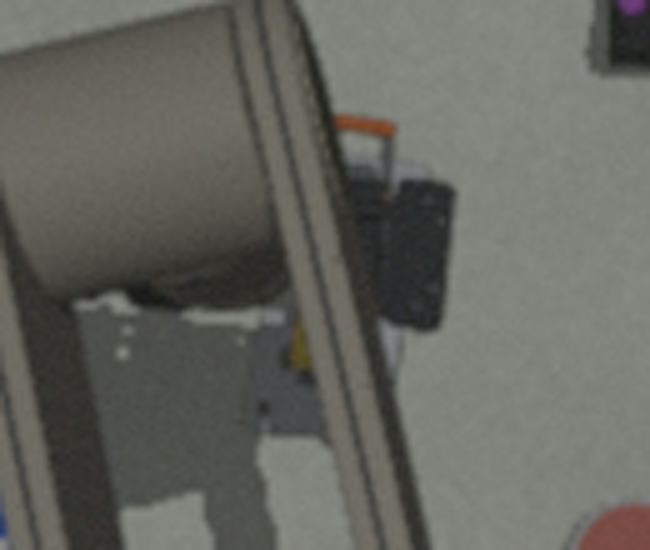

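Cartridge clear and finger open. Descend.

Request:
drive_tool --pt "0.35 -2 40 -1.5 0 0.04 0" --pt "0.35 -1 40 0 0 0.013 0" --pt "0.35 0 35 0 0 0 0" --pt "0.35 0 0 0 0 0 0" --pt "0.35 0 0 0 0 0 0"

```text
t: 8.62
tool_pos: [577.7, 192.5, 127.4]
ee_rot: [-1.557, 0.124, -0.151]
ft_force: [0.2, -0.8, 0.0]
gripper_width: 60.2
```

```bash
python3 - <<'E'
from h import *
go(dock(-3,0,37),orient(DY+np.pi/2),1,25)
E
```

```text
[-5.5, 65.3, -2.4] [-0.0111, -0.0203, 0.0161]
t 8.625 tcp [577.7 192.5 127.4] -> [573.  191.7  62. ] f [ 0.2 -0.8  0. ] w 60.20605945750174
```

Request:
drive_tool --pt "0.35 -3 25 -1.5 -0.01 -0.02 0.015" --pt "0.35 -2 20 -1 0 0 0" --pt "0.35 0 8 0 0 0 0" --pt "0.35 0 0 0 0 0 0"

```text
t: 9.12
tool_pos: [574.2, 191.4, 73.5]
ee_rot: [-1.566, 0.119, -0.125]
ft_force: [-0.3, -0.7, -0.2]
gripper_width: 60.4
```

```bash
python3 - <<'E'
from h import *
go(dock(-3,0,37),orient(DY+np.pi/2),1,25)
E
```

```text
[-1.2, 11.5, 0.1] [-0.0018, -0.0, 0.0035]
t 9.125 tcp [574.2 191.4  73.5] -> [573.  191.7  62. ] f [-0.3 -0.7 -0.2] w 60.40002519100769
```

Request:
drive_tool --pt "0.35 -1 11 0 0 0 0.003" --pt "0.35 0 0.5 0 0 0 0" --pt "0.7 0 0 0 0 0 0" --pt "0.7 0 0 0 0 0 0" --pt "0.7 0 0 0 0 0 0" --squeeze 15

```text
t: 9.75
tool_pos: [574.4, 191.9, 62.9]
ee_rot: [-1.565, 0.12, -0.124]
ft_force: [0.3, 0.2, 0.1]
gripper_width: 35.1
```

```bash
python3 - <<'E'
from h import *
go(dock(-3,0,37),orient(DY+np.pi/2),1,25)
E
```

```text
[-1.3, 0.9, -0.4] [-0.0029, -0.0001, 0.0028]
t 9.75 tcp [574.4 191.9  62.9] -> [573.  191.7  62. ] f [0.3 0.2 0.1] w 35.056246929995694
```

Gripped at about 34 to 35 mm. Lift straight up.

Request:
drive_tool --pt "0.75 0 0 0 0 0 0" --pt "0.75 0 -8 0 0 0 0" --pt "0.75 0 -15 0 0 0 0" --pt "0.75 0 -30 0 0 0 0" --pt "0.75 0 -30 0 0 0 0" --squeeze 20

```text
t: 10.38
tool_pos: [572.5, 191.2, 148.1]
ee_rot: [-1.566, 0.123, -0.121]
ft_force: [0.2, 0.0, -0.9]
gripper_width: 33.8
```

Request:
drive_tool --pt "0.75 0 -20 0 0 0 0" --pt "0.75 0 0 0 0 0 0"

```text
t: 10.62
tool_pos: [574.9, 191.6, 174.7]
ee_rot: [-1.564, 0.117, -0.127]
ft_force: [0.0, 0.6, -0.7]
gripper_width: 33.7
```

```bash
python3 - <<'E'
from h import *
go(reader(-3+1.6,0,130),orient(RY+np.pi/2),8,25)
from rig import manip
c=manip.camera("side");np.savez("side8.npz",**c);zoom(c,180,150,150,140,4,"pics/s8.png")
E
```

```text
[6.0, 2.3, -42.7] [-0.0005, -0.0087, 0.0008]
[5.6, 2.4, -42.8] [-0.0005, -0.0087, 0.0008]
[5.2, 2.4, -42.8] [-0.0005, -0.0087, 0.0008]
[4.9, 2.4, -42.9] [-0.0005, -0.0087, 0.0008]
[4.5, 2.4, -42.9] [-0.0005, -0.0087, 0.0008]
[4.1, 2.4, -42.9] [-0.0005, -0.0087, 0.0008]
[3.7, 2.4, -43.0] [-0.0005, -0.0087, 0.0008]
[3.4, 2.5, -43.0] [-0.0005, -0.0087, 0.0008]
t 10.625 tcp [574.9 191.6 174.7] -> [ 569.4 -153.4  155. ] f [ 0.   0.6 -0.7] w 33.67032665242659
```

View pics/s8.png

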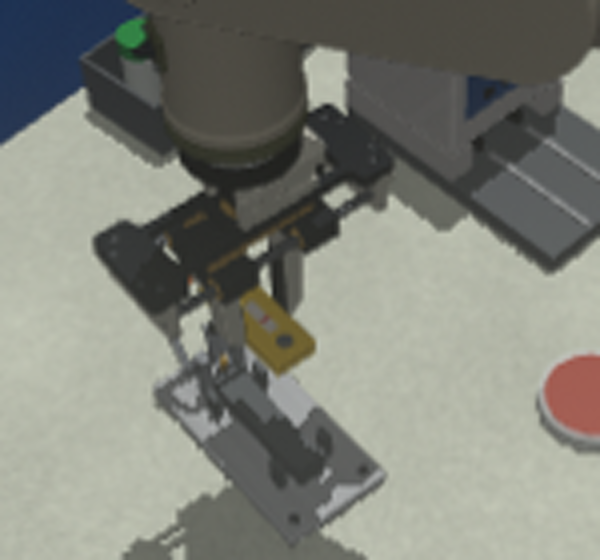

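Cartridge is held level (at (280,330)), dock empty. Carry to the reader lane.

Request:
drive_tool --pt "0.75 5 0 -43 0 -0.009 0" --pt "0.75 5 0 -43 0 -0.009 0" --pt "0.75 5 0 -43 0 -0.009 0" --pt "0.75 5 0 -43 0 -0.009 0" --pt "0.75 4.5 0 -43 0 -0.009 0"

```text
t: 11.3
tool_pos: [566.0, -27.7, 167.1]
ee_rot: [-1.566, 0.083, -0.079]
ft_force: [-0.2, -0.2, -0.7]
gripper_width: 33.6
```

Request:
drive_tool --pt "0.75 4 0 -43 0 -0.009 0" --pt "0.75 3.5 0 -40 0 -0.009 0" --pt "0.75 3 0 -30 0 -0.009 0" --pt "0.75 0 0 0 0 0 0" --pt "0.75 0 0 0 0 0 0"

```text
t: 11.92
tool_pos: [561.2, -146.7, 160.2]
ee_rot: [-1.565, 0.072, -0.053]
ft_force: [-0.7, -0.2, -0.4]
gripper_width: 33.7
```

```bash
python3 - <<'E'
from h import *
go(reader(-4-1.8,0,70),orient(RY+np.pi/2),1,25)
from rig import manip
for n in("side","top"):
    c=manip.camera(n);np.savez(n+"9.npz",**c);zoom(c,*((230,100,150,120,4) if n=="side" else (270,130,130,110,5)),f"pics/{n}9.png")
E
```

```text
[5.1, 65.1, -6.3] [-0.0046, 0.0058, -0.0119]
t 11.925 tcp [ 561.2 -146.7  160.2] -> [ 565. -153.   95.] f [-0.7 -0.2 -0.4] w 33.7458371011706
```

View pics/side9.png

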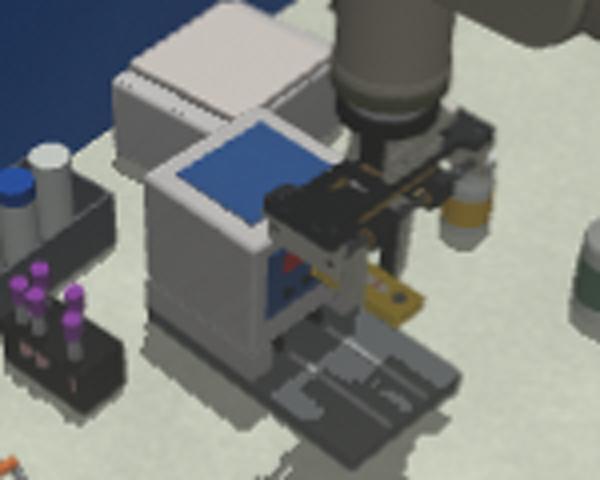

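View pics/top9.png

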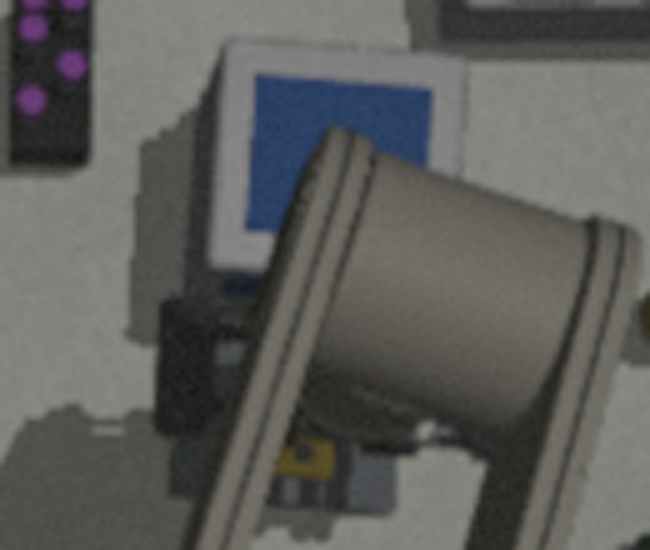

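Request:
drive_tool --pt "0.75 4 25 -5 -0.005 0.006 -0.012" --pt "0.75 1 25 -1.5 0 0 0" --pt "0.75 0 12 0 0 0 0" --pt "0.75 0 0 0 0 0 0" --pt "0.75 0 0 0 0 0 0"

```text
t: 12.65
tool_pos: [567.4, -149.0, 98.7]
ee_rot: [-1.571, 0.06, -0.065]
ft_force: [0.0, 0.1, -0.7]
gripper_width: 33.6
```

```bash
python3 - <<'E'
from h import *
go(reader(-4-1.8,0,27.9),orient(RY+np.pi/2),1,25)
s,p,r=cur()
from rig import manip
for n in("side",):
    c=manip.camera(n);np.savez(n+"10.npz",**c);zoom(c,230,100,150,120,4,f"pics/{n}10.png")
    zt=p[2]-25-7.9+15
    hsv=cv2.cvtColor(c["img"],cv2.COLOR_RGB2HSV); m=cv2.inRange(hsv,(20,120,60),(35,255,255))
    v,u=np.nonzero(m); k=(u>290)&(u<345)&(v>155)&(v<200); W=onz(c,np.c_[u,v][k],zt)[:,:2]
    print(zt,len(W),cv2.minAreaRect(W.astype(np.float32)))
E
```

```text
[-2.2, 45.8, -4.2] [0.0008, 0.0063, 0.0034]
t 12.65 tcp [ 567.4 -149.    98.7] -> [ 565.  -153.    52.9] f [ 0.   0.1 -0.7] w 33.60789932925145
80.76163390812752 95 ((549.1139526367188, -145.2019500732422), (38.33319854736328, 58.13869094848633), 82.78477478027344)
```

View pics/side10.png

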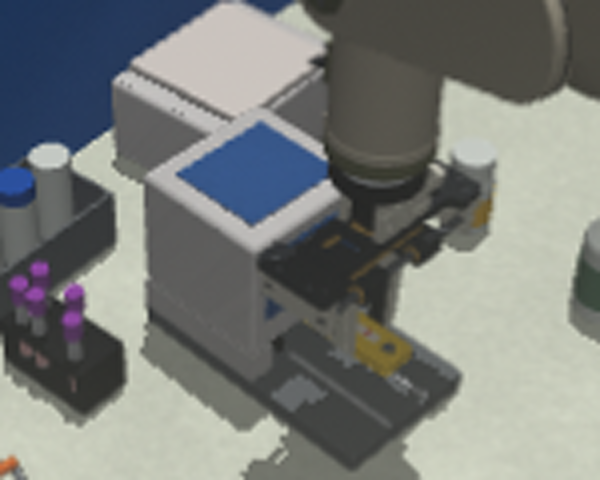

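Request:
drive_tool --pt "0.75 -2 18 -4 0 0.006 0.003" --pt "0.75 0 15 0 0 0 0" --pt "0.75 0 5 0 0 0 0" --pt "0.75 0 0 0 0 0 0"

```text
t: 13.2
tool_pos: [565.3, -153.5, 58.7]
ee_rot: [-1.571, 0.067, -0.069]
ft_force: [-0.9, -0.2, -0.1]
gripper_width: 33.7
```

```bash
python3 - <<'E'
from h import *
go(reader(-4-1.8,0,27.9),orient(RY+np.pi/2),1,25)
E
```

```text
[-0.3, 5.8, 0.5] [0.0012, -0.0005, 0.0013]
t 13.2 tcp [ 565.3 -153.5   58.7] -> [ 565.  -153.    52.9] f [-0.9 -0.2 -0.1] w 33.6602614741288
```

Request:
drive_tool --pt "0.75 0 4 0.5 0 0 0" --pt "0.75 0 1.5 0 0 0 0" --pt "0.75 0 0 0 0 0 0"

```text
t: 13.58
tool_pos: [565.9, -153.1, 53.5]
ee_rot: [-1.571, 0.066, -0.069]
ft_force: [0.3, 0.1, -0.5]
gripper_width: 33.7
```

```bash
python3 - <<'E'
from h import *
go(reader(-4-1.8,0,27.9),orient(RY+np.pi/2),1,25)
from rig import manip
c=manip.camera("side");np.savez("side11.npz",**c);zoom(c,270,140,100,80,7,f"pics/side11.png")
E
```

```text
[-0.9, 0.6, 0.0] [0.0014, -0.0006, 0.0023]
t 13.575 tcp [ 565.9 -153.1   53.5] -> [ 565.  -153.    52.9] f [ 0.3  0.1 -0.5] w 33.748897539580305
```

View pics/side11.png

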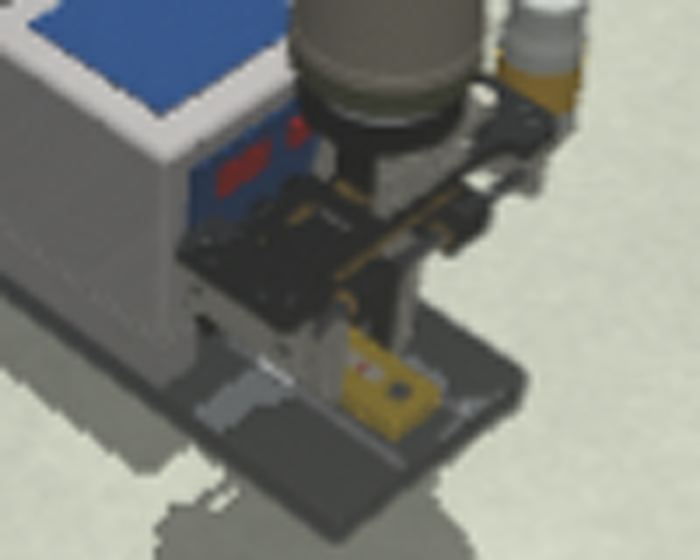

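The cartridge sits between the two rails, just above or on the floor. I'll press down slightly and release.

Request:
drive_tool --pt "0.75 0 1.2 0 0 0 0" --pt "0.75 0 0.8 0 0 0 0"

```text
t: 13.88
tool_pos: [566.4, -153.3, 52.8]
ee_rot: [-1.572, 0.065, -0.07]
ft_force: [-4.0, 1.3, 7.7]
gripper_width: 33.4
```

Request:
drive_tool --pt "0.5 0 0 0 0 0 0" --pt "0.5 0 0 0 0 0 0" --pt "0.5 0 -15 0 0 0 0" --pt "0.5 0 -35 0 0 0 0" --pt "0.5 0 -35 0 0 0 0"

```text
t: 14.5
tool_pos: [564.2, -152.4, 138.6]
ee_rot: [-1.57, 0.069, -0.066]
ft_force: [0.5, 0.2, 0.7]
gripper_width: 46.6
```

```bash
python3 - <<'E'
from h import *
s,p,r=cur(); print(s["t"],p,s["gripper_width"])
from rig import manip
c=manip.camera("side");np.savez("side12.npz",**c);zoom(c,270,140,100,80,7,f"pics/side12.png")
hsv=cv2.cvtColor(c["img"],cv2.COLOR_RGB2HSV); m=cv2.inRange(hsv,(20,120,60),(35,255,255))
v,u=np.nonzero(m); k=(u>290)&(u<345)&(v>155)&(v<210); W=onz(c,np.c_[u,v][k],35)[:,:2]
print(len(W),cv2.minAreaRect(W.astype(np.float32)))
E
```

```text
14.5 [ 564.17383917 -152.39864057  138.5900448 ] 46.56256400896635
208 ((567.29833984375, -151.13589477539062), (41.72109603881836, 95.3353271484375), 83.25695037841797)
```

View pics/side12.png

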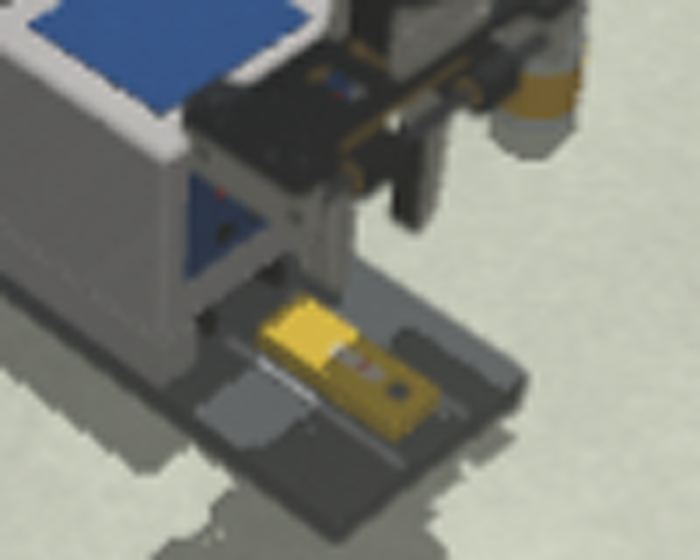

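It lies flat and straight in the lane. Next: close the jaws, lean 38° and go behind it.

```bash
python3 - <<'E'
from h import *
go(reader(-72,0,85),orient(RY+np.pi/2,RY,np.radians(38)),7,25)
E
```

```text
[-12.0, 5.6, 0.0] [0.0003, 0.0, -0.094]
[-12.4, 4.5, 0.0] [0.0003, 0.0, -0.094]
[-12.8, 3.3, 0.0] [0.0003, 0.0, -0.094]
[-13.1, 2.1, 0.0] [0.0003, 0.0, -0.094]
[-13.2, 0.8, 0.0] [0.0003, 0.0, -0.094]
[-13.2, -0.4, 0.0] [0.0003, 0.0, -0.094]
[-13.1, -1.6, 0.0] [0.0003, 0.0, -0.094]
t 14.55 tcp [ 566.9 -153.3  144.6] -> [ 483.7 -146.   104.7] f [ 3.1 -0.7  3.8] w 46.394280319842814
```

Request:
drive_tool --pt "1 -12 0 0 0 0 -0.094" --pt "1 -12.5 0 0 0 0 -0.094" --pt "1 -13 0 0 0 0 -0.094" --pt "1 -13 0 0 0 0 -0.094" --pt "1 -13 0 0 0 0 -0.094" --squeeze 10

```text
t: 15.18
tool_pos: [509.9, -149.8, 140.4]
ee_rot: [-1.563, -0.33, -0.457]
ft_force: [-0.3, 1.4, 0.6]
gripper_width: 2.0
```

Request:
drive_tool --pt "1 -13 0 0 0 0 -0.094" --pt "1 -13 0 0 0 0 -0.094" --pt "1 0 0 0 0 0 0"

```text
t: 15.55
tool_pos: [493.2, -152.0, 134.8]
ee_rot: [-1.541, -0.491, -0.609]
ft_force: [-0.2, 0.2, -0.5]
gripper_width: 0.4
```

```bash
python3 - <<'E'
from h import *
s,p,r=cur(); print(r.as_matrix().round(3))
go(reader(-68,0,50),orient(RY+np.pi/2,RY,np.radians(38)),2,25)
E
```

```text
[[ 0.763  0.641  0.083]
 [-0.055 -0.064  0.996]
 [ 0.644 -0.765 -0.013]]
[-23.2, 23.0, 3.0] [0.0045, 0.0051, 0.0184]
[-22.8, 23.4, 2.8] [0.0045, 0.0051, 0.0184]
t 15.55 tcp [ 493.2 -152.   134.8] -> [ 487.7 -146.4   69.7] f [-0.2  0.2 -0.5] w 0.41393784025139285
```

Request:
drive_tool --pt "1 -20 20 4 0.005 0.005 0.02" --pt "1 -15 15 2 0.004 0.005 0.01" --pt "1 0 0 0 0 0 0" --pt "1 0 0 0 0 0 0"

```text
t: 16.05
tool_pos: [490.5, -145.4, 82.9]
ee_rot: [-1.531, -0.45, -0.579]
ft_force: [-0.3, -0.4, 0.1]
gripper_width: 0.2
```

```bash
python3 - <<'E'
from h import *
s,p,r=cur(); print(r.as_matrix().round(3))
go(reader(-66,0,27.5),orient(RY+np.pi/2,RY,np.radians(38)),2,25)
from rig import manip
c=manip.camera("side");np.savez("side13.npz",**c);zoom(c,270,120,110,90,6,f"pics/side13.png")
E
```

```text
[[ 0.79   0.608  0.083]
 [-0.069 -0.047  0.997]
 [ 0.61  -0.793  0.005]]
[-11.2, 13.9, -0.7] [-0.0024, -0.0006, -0.0037]
[-11.2, 13.9, -0.6] [-0.0024, -0.0006, -0.0037]
t 16.05 tcp [ 490.5 -145.4   82.9] -> [ 489.7 -146.5   47.2] f [-0.3 -0.4  0.1] w 0.23172127831215092
```

View pics/side13.png

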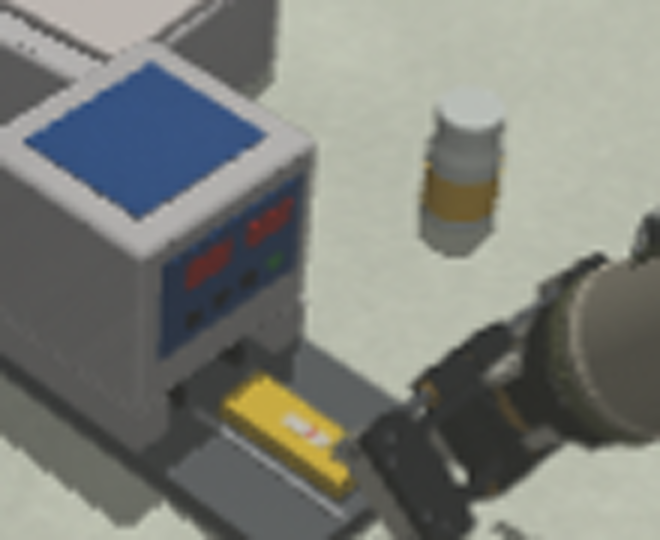

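Cartridge is centred in the lane, the leaned tool behind its rear end. Lower the tip behind it.

Request:
drive_tool --pt "1 -10 12 -0.7 -0.002 0 -0.004" --pt "1 -6 7 0 0 0 0" --pt "1 0 0 0 0 0 0" --pt "1 0 0 0 0 0 0"

```text
t: 16.6
tool_pos: [493.4, -147.6, 60.1]
ee_rot: [-1.532, -0.453, -0.581]
ft_force: [0.3, -0.9, 0.5]
gripper_width: 0.6
```

```bash
cat > tip.py <<'E'
from h import *
import sys
s,p,r=cur(); g=p+r.apply([0,25,0]); d=g-np.r_[RO,0]; c,sn=np.cos(RY),np.sin(RY)
lean=np.degrees(np.arccos(-r.as_matrix()[2,1]))
print("t",s["t"],"tip reader x,y,z",(d[0]*c+d[1]*sn).round(1),(-d[0]*sn+d[1]*c).round(1),g[2].round(1),"lean",lean.round(1),"F",s["ft_force"].round(1))
if len(sys.argv)>2: go(reader(float(sys.argv[1]),0,27.5),orient(RY+np.pi/2,RY,np.radians(38)),int(sys.argv[2]),25)
E
python3 tip.py -58 1
```

```text
t 16.6 tip reader x,y,z -62.3 -0.6 40.3 lean 37.8 F [ 0.3 -0.9  0.5]
[-4.5, 12.8, 0.7] [-0.0036, -0.0002, -0.0042]
t 16.6 tcp [ 493.4 -147.6   60.1] -> [ 497.7 -147.2   47.2] f [ 0.3 -0.9  0.5] w 0.5974108230035479
```

Request:
drive_tool --pt "1 -5 6 0.5 -0.003 0 -0.004" --pt "1 -3 4 0 0 0 0" --pt "1 0 0 0 0 0 0"

```text
t: 16.98
tool_pos: [495.3, -148.1, 47.3]
ee_rot: [-1.534, -0.456, -0.585]
ft_force: [-0.5, -0.2, -0.3]
gripper_width: 0.4
```

```bash
python3 tip.py -58 1
```

```text
t 16.975 tip reader x,y,z -60.3 -1.0 27.6 lean 38.0 F [-0.5 -0.2 -0.3]
[1.7, 1.5, 1.0] [-0.0005, 0.0001, -0.0003]
t 16.975 tcp [ 495.3 -148.1   47.3] -> [ 497.7 -147.2   47.2] f [-0.5 -0.2 -0.3] w 0.4173363149593168
```

Request:
drive_tool --pt "1 4 3.1 0.5 0 0 0" --pt "1 4.8 3.7 0.3 0 0 0" --pt "1 5.5 4.3 0.2 0 0 0" --pt "1 5.5 4.3 0 0 0 0" --pt "1 5.5 4.3 0 0 0 0"

```text
t: 17.6
tool_pos: [529.5, -149.9, 47.4]
ee_rot: [-1.534, -0.456, -0.585]
ft_force: [0.3, -0.1, 0.1]
gripper_width: 0.3
```

```bash
python3 tip.py 20 8
```

```text
t 17.6 tip reader x,y,z -26.1 0.1 27.7 lean 38.0 F [ 0.3 -0.1  0.1]
[4.5, 3.6, -0.0] [-0.0001, -0.0, -0.0]
[4.5, 3.6, -0.0] [-0.0001, -0.0, -0.0]
[4.5, 3.6, -0.0] [-0.0001, -0.0, -0.0]
[4.5, 3.6, -0.0] [-0.0001, -0.0, -0.0]
[4.5, 3.6, -0.0] [-0.0001, -0.0, -0.0]
[4.5, 3.6, -0.0] [-0.0001, -0.0, -0.0]
[4.5, 3.6, -0.0] [-0.0001, -0.0, -0.0]
[4.5, 3.6, -0.0] [-0.0001, -0.0, -0.0]
t 17.6 tcp [ 529.5 -149.9   47.4] -> [ 575.4 -153.9   47.2] f [ 0.3 -0.1  0.1] w 0.3260276292442873
```

Request:
drive_tool --pt "1 4.5 3.6 0 0 0 0" --pt "1 4.5 3.6 0 0 0 0" --pt "1 4.5 3.6 0 0 0 0"

```text
t: 17.98
tool_pos: [548.2, -151.5, 47.2]
ee_rot: [-1.534, -0.456, -0.585]
ft_force: [-0.6, 0.6, 0.6]
gripper_width: 0.2
```

```bash
python3 tip.py 40 8; python3 - <<'E'
from h import *
from rig import manip
c=manip.camera("side");np.savez("side14.npz",**c);zoom(c,270,120,110,90,6,f"pics/side14.png")
E
```

```text
t 17.975 tip reader x,y,z -7.3 0.1 27.5 lean 38.0 F [-0.6  0.6  0.6]
[4.7, 3.6, -0.0] [-0.0001, -0.0, -0.0]
[4.7, 3.6, -0.0] [-0.0001, -0.0, -0.0]
[4.7, 3.6, -0.0] [-0.0001, -0.0, -0.0]
[4.7, 3.6, -0.0] [-0.0001, -0.0, -0.0]
[4.7, 3.6, -0.0] [-0.0001, -0.0, -0.0]
[4.7, 3.6, -0.0] [-0.0001, -0.0, -0.0]
[4.7, 3.6, -0.0] [-0.0001, -0.0, -0.0]
[4.7, 3.6, -0.0] [-0.0001, -0.0, -0.0]
t 17.975 tcp [ 548.2 -151.5   47.2] -> [ 595.3 -155.6   47.2] f [-0.6  0.6  0.6] w 0.22463467136569756
```

View pics/side14.png

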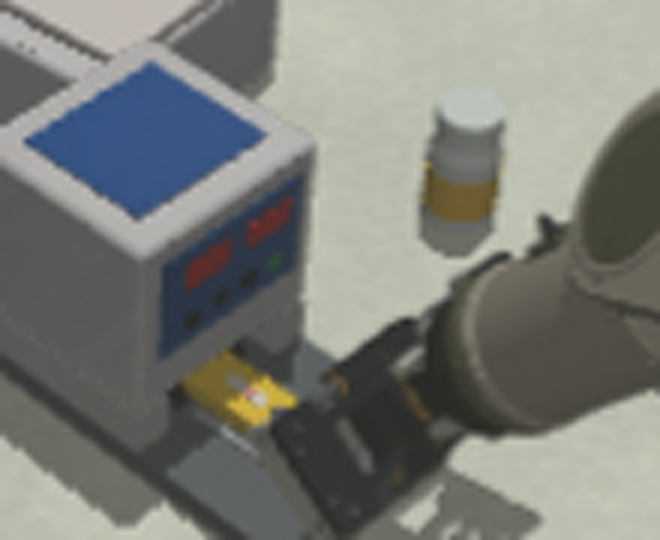

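The cartridge is entering the tunnel straight. Keep pushing.

Request:
drive_tool --pt "1 4.5 3.5 0 0 0 0" --pt "1 4.5 3.5 0 0 0 0" --pt "1 4.5 3.5 0 0 0 0" --pt "1 4.5 3.5 0 0 0 0" --pt "1 4.5 3.5 0 0 0 0"

```text
t: 18.65
tool_pos: [578.8, -154.2, 47.4]
ee_rot: [-1.534, -0.456, -0.586]
ft_force: [0.6, 0.0, -0.7]
gripper_width: 0.8
```

```bash
python3 tip.py 58 8
```

```text
t 18.65 tip reader x,y,z 23.4 -0.0 27.7 lean 38.0 F [ 0.6  0.  -0.7]
[3.4, 2.7, 0.0] [-0.0, -0.0, 0.0]
[3.4, 2.7, 0.0] [-0.0, -0.0, 0.0]
[3.4, 2.7, 0.0] [-0.0, -0.0, 0.0]
[3.4, 2.7, 0.0] [-0.0, -0.0, 0.0]
[3.4, 2.7, 0.0] [-0.0, -0.0, 0.0]
[3.4, 2.7, 0.0] [-0.0, -0.0, 0.0]
[3.4, 2.7, 0.0] [-0.0, -0.0, 0.0]
[3.4, 2.7, 0.0] [-0.0, -0.0, 0.0]
t 18.65 tcp [ 578.8 -154.2   47.4] -> [ 613.3 -157.1   47.2] f [ 0.6  0.  -0.7] w 0.7526224626557988
```

Request:
drive_tool --pt "1 3.5 2.8 0 0 0 0" --pt "1 3.5 2.8 0 0 0 0" --pt "1 3.5 2.8 0 0 0 0" --pt "1 3 2.3 0 0 0 0"

```text
t: 19.15
tool_pos: [597.3, -155.8, 47.3]
ee_rot: [-1.534, -0.456, -0.586]
ft_force: [-0.1, -0.5, 0.3]
gripper_width: 0.5
```

```bash
python3 tip.py 58 4; python3 - <<'E'
from h import *
from rig import manip
c=manip.camera("side");np.savez("side15.npz",**c);zoom(c,270,120,110,90,6,f"pics/side15.png")
E
```

```text
t 19.15 tip reader x,y,z 42.0 -0.1 27.6 lean 38.0 F [-0.1 -0.5  0.3]
[3.1, 2.5, 0.0] [-0.0001, -0.0, 0.0]
[3.1, 2.5, 0.0] [-0.0001, -0.0, 0.0]
[3.1, 2.5, 0.0] [-0.0001, -0.0, 0.0]
[3.1, 2.5, 0.0] [-0.0001, -0.0, 0.0]
t 19.15 tcp [ 597.3 -155.8   47.3] -> [ 613.3 -157.1   47.2] f [-0.1 -0.5  0.3] w 0.5107060920550944
```

View pics/side15.png

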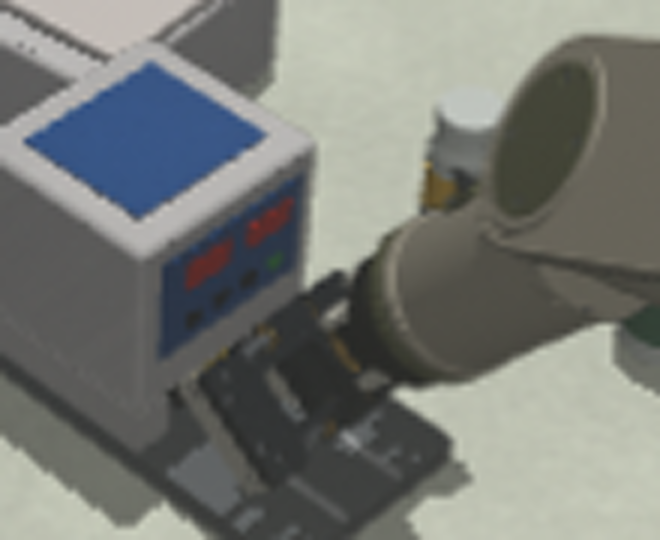

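Gripper body still clear of the blue panel. Small steps now, until the stop gives a force.

Request:
drive_tool --pt "1 2.4 1.9 0 0 0 0" --pt "1 2.4 1.9 0 0 0 0" --pt "1 2 1.5 0 0 0 0"

```text
t: 19.58
tool_pos: [606.6, -156.7, 47.4]
ee_rot: [-1.535, -0.456, -0.586]
ft_force: [-0.5, -0.9, -0.1]
gripper_width: 0.9
```

```bash
python3 tip.py 58 2
```

```text
t 19.575 tip reader x,y,z 51.4 -0.1 27.7 lean 38.0 F [-0.5 -0.9 -0.1]
[2.6, 2.1, 0.1] [-0.0001, -0.0001, 0.0001]
[2.6, 2.1, 0.1] [-0.0001, -0.0001, 0.0001]
t 19.575 tcp [ 606.6 -156.7   47.4] -> [ 613.3 -157.1   47.2] f [-0.5 -0.9 -0.1] w 0.9109854733394022
```

Request:
drive_tool --pt "1 1.6 1.2 0 0 0 0" --pt "1 1.6 1.2 0 0 0 0" --pt "1 0.8 0.6 0 0 0 0"

```text
t: 19.95
tool_pos: [611.9, -157.1, 47.4]
ee_rot: [-1.534, -0.456, -0.586]
ft_force: [-0.3, 0.4, -0.1]
gripper_width: 0.6
```

```bash
python3 tip.py
```

```text
t 19.95 tip reader x,y,z 56.7 -0.1 27.7 lean 38.0 F [-0.3  0.4 -0.1]
```

Request:
drive_tool --pt "1 1 0.8 0 0 0 0" --pt "1 1 0.8 0 0 0 0"

```text
t: 20.2
tool_pos: [614.2, -157.1, 47.0]
ee_rot: [-1.534, -0.456, -0.585]
ft_force: [-13.8, 1.0, 10.2]
gripper_width: 0.1
```

```bash
python3 tip.py
```

```text
t 20.2 tip reader x,y,z 58.9 0.1 27.3 lean 38.0 F [-13.8   1.   10.2]
```

Force rises at tip x≈58.9 mm, about where home is expected (58). Hold once, then back off and check in the picture.

Request:
drive_tool --pt "1 0.6 0.2 0 0 0 0" --pt "1 0.3 0 0 0 0 0"

```text
t: 20.45
tool_pos: [614.1, -157.2, 47.0]
ee_rot: [-1.534, -0.455, -0.584]
ft_force: [-10.1, 1.4, 7.5]
gripper_width: 0.5
```

```bash
python3 tip.py
```

```text
t 20.45 tip reader x,y,z 58.8 0.1 27.3 lean 37.9 F [-10.1   1.4   7.5]
```

Request:
drive_tool --pt "1 -4 -3 0 0 0 0" --pt "1 -16 -12 0 0 0 0" --pt "1 -24 -19 0 0 0 0" --pt "1 -24 -19 0 0 0 0" --pt "1 -16 -13 0 0 0 0"

```text
t: 21.08
tool_pos: [505.9, -147.9, 47.9]
ee_rot: [-1.534, -0.457, -0.584]
ft_force: [-0.1, -0.1, 0.6]
gripper_width: 0.2
```

Request:
drive_tool --pt "1 0 -40 0 0 0 0" --pt "1 0 -40 0 0 0 0" --pt "1 0 -20 0 0 0 0"

```text
t: 21.45
tool_pos: [466.0, -155.3, 136.9]
ee_rot: [-1.53, -0.443, -0.565]
ft_force: [0.3, 0.1, 0.2]
gripper_width: 0.2
```

```bash
python3 tip.py; python3 - <<'E'
from h import *
from rig import manip
for n in("side","top"):
    c=manip.camera(n);np.savez(n+"16.npz",**c)
    u0,v0=((280,150) if n=="side" else (290,170)); zoom(c,u0,v0,70,60,10,f"pics/{n}16.png")
    q=[reader(x,y,z) for x,y,z in((64,-17,20),(64,17,20),(64,-17,35),(64,17,35),(56,-17,20),(56,17,20))]
    print(n,((proj(c,q)-[u0,v0]+.5)*10-.5).round(0).tolist())
E
```

```text
t 21.45 tip reader x,y,z -89.3 -10.5 116.8 lean 36.8 F [0.3 0.1 0.2]
side [[285.0, 324.0], [218.0, 372.0], [287.0, 293.0], [219.0, 342.0], [301.0, 335.0], [235.0, 384.0]]
top [[445.0, 209.0], [337.0, 201.0], [453.0, 202.0], [343.0, 194.0], [444.0, 234.0], [335.0, 226.0]]
```

View pics/side16.png

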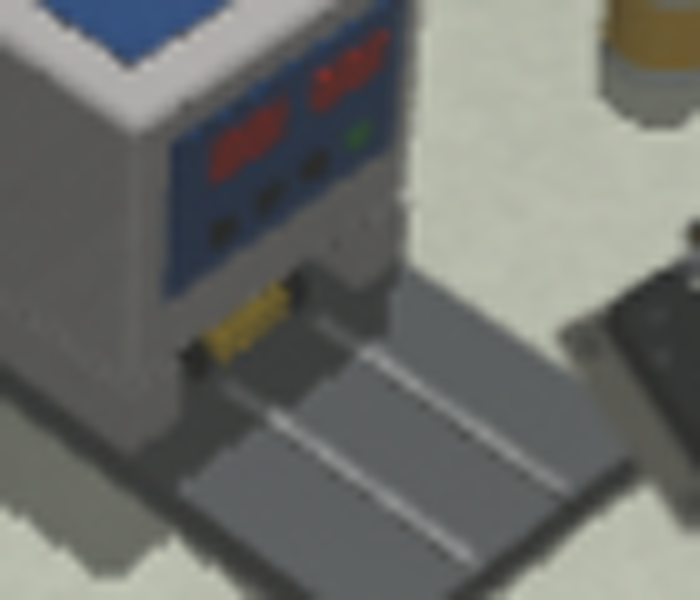

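View pics/top16.png

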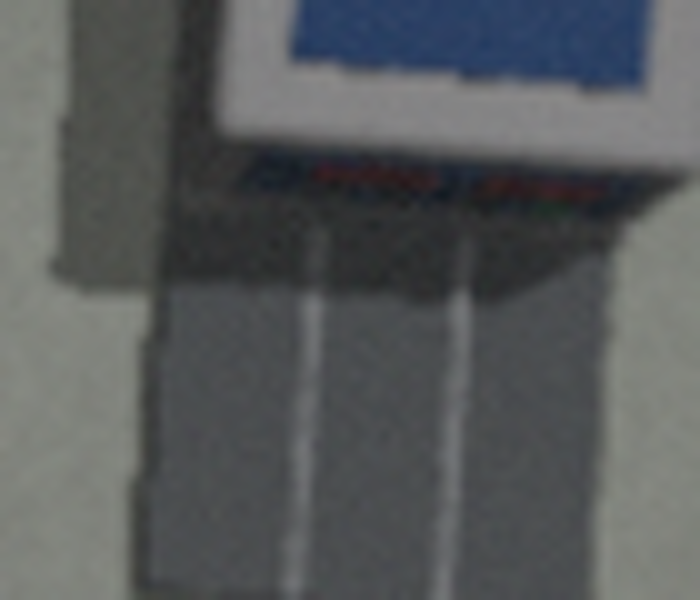

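The yellow rear face shows evenly inside the mouth at (205–292, 285–360) in the crop; it is parallel to the face and at least as deep as the predicted home position. Together with the firm stop at tip x≈59 mm, that means it is home. Now close the dock finger.

Request:
drive_tool --pt "1 20 -28 0 0 0 0.1" --pt "0.7 18 -32 0 0 0 0.13" --pt "0.5 10 -32 0 0 0 0.13" --pt "0.5 0 0 0 0 0 0.1" --squeeze 20

```text
t: 22.05
tool_pos: [458.5, -153.5, 234.3]
ee_rot: [-1.563, -0.064, -0.191]
ft_force: [0.5, -0.1, -0.2]
gripper_width: 25.7
```

```bash
python3 - <<'E'
from h import *
go(dock(98,0,204),orient(DY),11,6)
E
```

```text
[16.4, 5.3, 31.4] [-0.0129, 0.1492, 0.0105]
[11.6, 4.7, 33.6] [-0.0129, 0.1492, 0.0105]
[6.5, 4.1, 35.0] [-0.0129, 0.1492, 0.0105]
[1.3, 3.7, 35.6] [-0.0129, 0.1492, 0.0105]
[-4.0, 3.2, 35.4] [-0.0129, 0.1492, 0.0105]
[-9.2, 2.8, 34.5] [-0.0129, 0.1492, 0.0105]
[-14.2, 2.5, 32.8] [-0.0129, 0.1492, 0.0105]
[-18.9, 2.3, 30.3] [-0.0129, 0.1492, 0.0105]
[-23.2, 2.1, 27.2] [-0.0129, 0.1492, 0.0105]
[-26.9, 2.1, 23.5] [-0.0129, 0.1492, 0.0105]
[-30.1, 2.1, 19.3] [-0.0129, 0.1492, 0.0105]
t 22.05 tcp [ 458.5 -153.5  234.3] -> [672.8 176.  210. ] f [ 0.5 -0.1 -0.2] w 25.673689595414693
```

Request:
drive_tool --pt "0.5 16 3 31 -0.013 0.15 0.01" --pt "0.5 12 3 34 -0.013 0.15 0.01" --pt "0.5 6.5 2 35 -0.013 0.15 0.01" --pt "0.5 1 2 35.5 -0.013 0.15 0.01" --pt "0.5 -4 2 35.5 -0.013 0.15 0.01"

```text
t: 22.68
tool_pos: [559.7, 1.6, 222.1]
ee_rot: [-1.464, 0.596, -0.736]
ft_force: [0.4, -0.1, -0.6]
gripper_width: 46.3
```

Request:
drive_tool --pt "0.5 -9 2 34.5 -0.013 0.15 0.01" --pt "0.5 -14 2 33 -0.013 0.15 0.01" --pt "0.5 -19 2 30 -0.013 0.15 0.01" --pt "0.5 -23 0 27 -0.013 0.15 0.01" --pt "0.5 0 0 0 0 0 0"

```text
t: 23.3
tool_pos: [642.3, 129.1, 201.9]
ee_rot: [-1.267, 1.122, -1.144]
ft_force: [-0.4, 0.0, -0.2]
gripper_width: 46.8
```

```bash
python3 - <<'E'
from h import *
go(dock(98,0,150),orient(DY),3,6)
E
```

```text
[-14.7, 15.1, 11.7] [-0.0012, 0.087, 0.0053]
[-15.6, 15.2, 10.4] [-0.0012, 0.087, 0.0053]
[-16.4, 15.2, 9.1] [-0.0012, 0.087, 0.0053]
t 23.3 tcp [642.3 129.1 201.9] -> [672.8 176.  156. ] f [-0.4  0.  -0.2] w 46.76812893704781
```

Request:
drive_tool --pt "0.5 -15 10 12 0 0.087 0.005" --pt "0.5 -15.5 10 10.5 0 0.087 0.005" --pt "0.5 -15 10 9 0 0.087 0.005" --pt "0.5 0 0 0 0 0 0" --pt "0.5 0 0 0 0 0 0"

```text
t: 23.92
tool_pos: [670.5, 174.0, 162.5]
ee_rot: [-1.141, 1.319, -1.317]
ft_force: [-0.1, -0.8, 0.3]
gripper_width: 46.6
```

```bash
python3 - <<'E'
from h import *
go(dock(98,0,103),orient(DY),3,6)
from rig import manip
c=manip.camera("side");np.savez("side17.npz",**c);zoom(c,180,150,150,140,4,"pics/s17.png")
E
```

```text
[-0.8, 17.8, 0.7] [0.0013, 0.0027, 0.0009]
[-0.8, 17.8, 0.7] [0.0013, 0.0027, 0.0009]
[-0.8, 17.8, 0.7] [0.0013, 0.0027, 0.0009]
t 23.925 tcp [670.5 174.  162.5] -> [672.8 176.  109. ] f [-0.1 -0.8  0.3] w 46.62755551539313
```

View pics/s17.png

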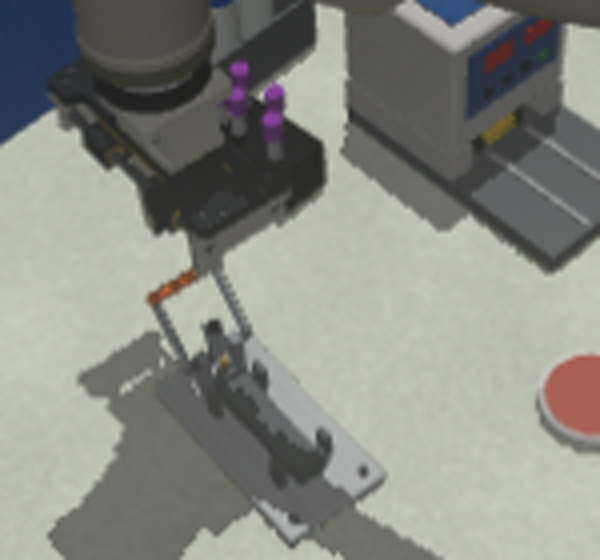

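Jaws are over the open bar; lower and pinch.

Request:
drive_tool --pt "0.5 -1 20 1 0 0.003 0" --pt "0.5 -1 16 1 0 0.003 0" --pt "0.5 0 8 0.5 0 0 0" --pt "0.5 0 0 0 0 0 0"

```text
t: 24.48
tool_pos: [672.5, 174.1, 115.2]
ee_rot: [-1.139, 1.323, -1.321]
ft_force: [-0.6, 0.1, -0.5]
gripper_width: 46.4
```

```bash
python3 arc.py 1.8
```

```text
t 24.475 dock 98.0 -2.0 109.2 rad 67.8 ang 1.72 F [-0.6  0.1 -0.5] w 46.42325648797296
1.8 [-0.   8.5 -0.2]
```

Request:
drive_tool --pt "0.5 -1.5 8 0 0 0 0" --pt "0.95 0 0 0 0 0 0" --pt "0.95 0 0 0 0 0 0" --pt "0.95 0 0 0 0 0 0" --pt "0.95 0 0 0 0 0 0" --squeeze 20

```text
t: 25.1
tool_pos: [673.8, 176.0, 108.4]
ee_rot: [-1.136, 1.321, -1.321]
ft_force: [5.6, -1.7, 2.4]
gripper_width: 10.9
```

```bash
python3 arc.py 1.65 1.5 1.35 1.2 1.05 0.9 0.75 0.6 0.45 0.3 0.15 0 -0.06
```

```text
t 25.1 dock 99.0 0.1 102.4 rad 62.9 ang 1.8 F [ 5.6 -1.7  2.4] w 10.932250908918373
1.65 [-0.  -3.4 -8.7]
1.5 [-0.  -3.9 -8.2]
1.35 [-0.  -2.6 -8.7]
1.2 [-0.  -1.3 -9. ]
1.05 [-0.   0.1 -9.1]
0.9 [-0.   1.4 -9. ]
0.75 [-0.   2.7 -8.7]
0.6 [-0.   4.  -8.2]
0.45 [-0.   5.2 -7.5]
0.3 [-0.   6.2 -6.6]
0.15 [-0.   7.2 -5.6]
0 [-0.   7.9 -4.5]
-0.06 [-0.   3.3 -1.5]
```

Request:
drive_tool --pt "0.95 0 -4.5 -8 0 0 0" --pt "0.95 0 -3.9 -8.2 0 0 0" --pt "0.95 0 -2.6 -8.7 0 0 0" --pt "0.95 0 -1.2 -9 0 0 0" --pt "0.95 0 0 -9 0 0 0"

```text
t: 25.72
tool_pos: [633.8, 182.3, 124.2]
ee_rot: [-1.127, 1.314, -1.326]
ft_force: [4.4, 0.5, 1.5]
gripper_width: 9.3
```

```bash
python3 arc.py 0.75 0.6 0.45 0.3
```

```text
t 25.725 dock 58.5 0.2 118.2 rad 65.2 ang 1.11 F [4.4 0.5 1.5] w 9.260925050547229
0.75 [ -0.    8.6 -21.1]
0.6 [-0.   3.9 -8.2]
0.45 [-0.   5.1 -7.5]
0.3 [-0.   6.2 -6.7]
```

Request:
drive_tool --pt "0.95 0 2.5 -9 0 0 0" --pt "0.95 0 3 -9 0 0 0" --pt "0.95 0 4 -8 0 0 0" --pt "0.95 0 5 -7.5 0 0 0" --pt "0.95 0 5.5 -7 0 0 0"

```text
t: 26.35
tool_pos: [590.2, 189.5, 102.0]
ee_rot: [-1.127, 1.315, -1.325]
ft_force: [11.1, -0.2, -7.6]
gripper_width: 9.3
```

```bash
python3 arc.py 0.3 0.15 0 -0.06
```

```text
t 26.35 dock 14.4 0.5 96.0 rad 62.7 ang 0.31 F [11.1 -0.2 -7.6] w 9.292949249930762
0.3 [0.  1.9 0.8]
0.15 [-0.   7.1 -5.7]
0 [-0.   7.9 -4.6]
-0.06 [-0.   3.3 -1.5]
```

Request:
drive_tool --pt "0.95 0 7 -4.2 0 0 0" --pt "0.95 0 8 -4 0 0 0" --pt "0.95 0 3.5 -1.5 0 0 0" --pt "0.95 0 0 0 0 0 0"

```text
t: 26.85
tool_pos: [581.5, 191.0, 85.8]
ee_rot: [-1.125, 1.312, -1.326]
ft_force: [-0.5, -0.5, -0.2]
gripper_width: 9.1
```

```bash
python3 arc.py 0 -0.06
```

```text
t 26.85 dock 5.5 0.7 79.8 rad 60.7 ang 0.01 F [-0.5 -0.5 -0.2] w 9.131721642002114
0 [-0.   0.8 -0.5]
-0.06 [-0.   3.3 -1.5]
```

Near closed; release here, let the spring finish, then lift straight away.

Request:
drive_tool --pt "0.95 0 2.5 -1 0 0 0" --pt "0.5 0 0 0 0 0 0" --pt "0.5 0 0 0 0 0 0" --pt "0.5 0 0 0 0 0 0"

```text
t: 27.35
tool_pos: [579.2, 190.8, 82.8]
ee_rot: [-1.127, 1.313, -1.326]
ft_force: [0.2, -0.3, -0.1]
gripper_width: 34.4
```

Request:
drive_tool --pt "0.5 0 -20 0 0 0 0" --pt "0.5 0 -40 0 0 0 0" --pt "0.5 0 -50 0 0 0 0" --pt "0.5 0 -40 0 0 0 0" --pt "0.5 0 0 0 0 0 0"

```text
t: 27.98
tool_pos: [576.9, 191.1, 241.1]
ee_rot: [-1.128, 1.314, -1.326]
ft_force: [-0.2, -0.8, -0.9]
gripper_width: 46.5
```

Request:
drive_tool --pt "0.5 50 0 -25 0 0 0" --pt "0.5 50 0 -25 0 0 0" --pt "0.5 50 0 -25 0 0 0" --pt "0.5 40 0 -10 0 0 0" --pt "0.5 0 0 0 0 0 0"

```text
t: 28.6
tool_pos: [459.4, 12.1, 239.4]
ee_rot: [-1.132, 1.314, -1.324]
ft_force: [-0.1, -0.0, -0.2]
gripper_width: 46.5
```

```bash
python3 - <<'E'
from h import *
from rig import manip
s,p,r=cur(); print(s["t"],p,s["ft_force"])
for n in("side","top"):
    c=manip.camera(n);np.savez(n+"18.npz",**c)
    cv2.imwrite(f"pics/{n}18.png",c["img"][:,:,::-1])
    hsv=cv2.cvtColor(c["img"],cv2.COLOR_RGB2HSV); o=cv2.inRange(hsv,(3,130,70),(17,255,255))
    v,u=np.nonzero(o); k=(u>195)&(u<275)&(v>185)&(v<280); W=onz(c,np.c_[u,v][k],80)[:,:2]
    if len(W): print(n,len(W),cv2.minAreaRect(W.astype(np.float32)))
    if n=="side": zoom(c,180,120,200,150,4,"pics/s18.png")
E
```

```text
28.6 [459.41327433  12.11845369 239.40556584] [-0.12072167 -0.00554895 -0.2179347 ]
side 54 ((580.4472045898438, 191.5884246826172), (60.99563980102539, 9.43739128112793), 79.51826477050781)
top 41 ((579.0901489257812, 190.92971801757812), (54.05518341064453, 6.581287860870361), 83.10181427001953)
```

View pics/s18.png

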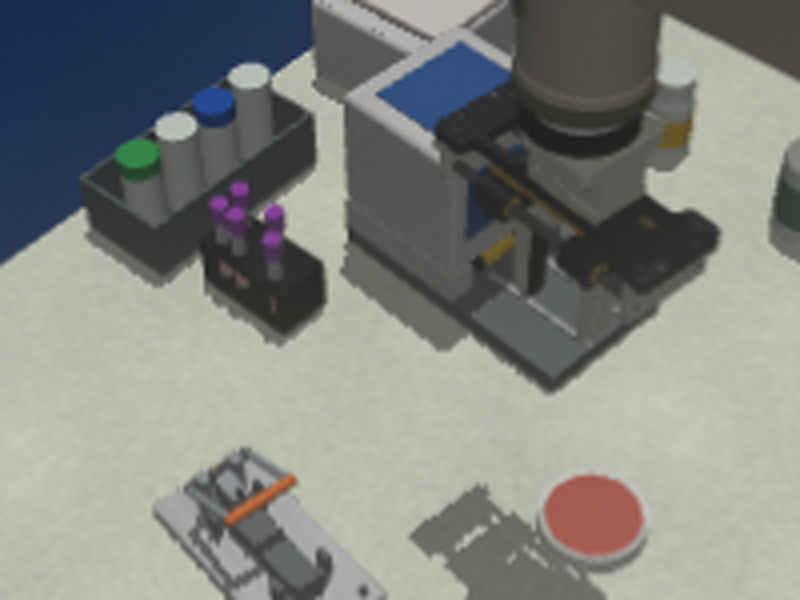

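View pics/top18.png

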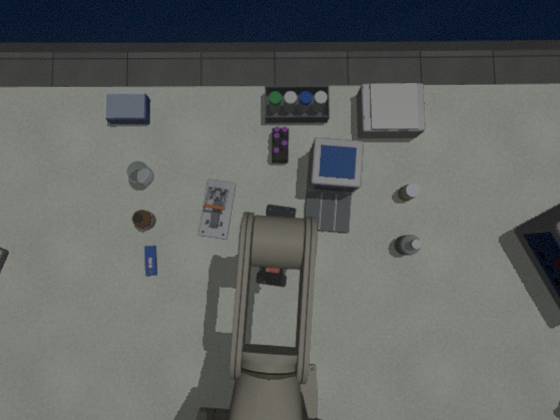

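The finger is closed (bar at (260,500) in the crop), and the bystanders sit at their first pixel positions. One numeric check of how far in the cartridge is, before handing in.

```bash
python3 - <<'E'
from h import *
c=load("side16.npz"); hsv=cv2.cvtColor(c["img"],cv2.COLOR_RGB2HSV)
m=cv2.inRange(hsv,(18,90,40),(36,255,255)); v,u=np.nonzero(m); k=(u>296)&(u<313)&(v>172)&(v<192); u=u[k];v=v[k]
for x in sorted(set(u)):
    vb=v[u==x].max()+.5; vt=v[u==x].min()-.5
    o=[]
    for vv,z in((vb,20),):
        w=onz(c,[[x,vv]],z)[0]-np.r_[RO,0]; o+= [ (w[0]*np.cos(RY)+w[1]*np.sin(RY)).round(1),(-w[0]*np.sin(RY)+w[1]*np.cos(RY)).round(1)]
    print(x,vt,vb,o)
# reference: same-camera check on slab front corners (x=-62,y=+-70)
a=load("side0.npz"); t0=load("top0.npz"); b=load("top18.npz")
print("bystander diff",[(n,float(np.abs(t0["img"][s].astype(int)-b["img"][s]).mean().round(1))) for n,s in dict(bottles=np.s_[175:260,390:425],left=np.s_[155:280,125:165],rack=np.s_[120:168,265:295]).items()])
E
```

```text
300 182.5 184.5 [np.float64(75.0), np.float64(12.4)]
301 182.5 185.5 [np.float64(69.1), np.float64(13.4)]
302 181.5 185.5 [np.float64(66.7), np.float64(10.9)]
303 180.5 184.5 [np.float64(67.6), np.float64(4.9)]
304 180.5 184.5 [np.float64(65.1), np.float64(2.4)]
305 179.5 183.5 [np.float64(66.1), np.float64(-3.7)]
306 178.5 182.5 [np.float64(67.0), np.float64(-9.8)]
307 177.5 181.5 [np.float64(67.9), np.float64(-16.0)]
308 178.5 180.5 [np.float64(68.9), np.float64(-22.1)]
bystander diff [('bottles', 4.8), ('left', 4.8), ('rack', 4.3)]
```

The rear end measures x ≈ 65–68 mm, against 64 expected, with about one pixel (3 mm) of uncertainty. It isn't short of home, so I'm handing in.

```bash
python3 - <<'E'
from rig import manip
print(manip.hand_in(), manip.get_state()["t"])
E
```

```text
the job is handed in; nothing more can be done
the job is handed in; nothing more can be done
```

I swung the hold-down finger up to its open end, where it stayed by itself. Then I lifted the cartridge out and laid it flat in the reader lane. With the gripper shut and leaning 38°, I pushed it in until it met a firm stop. Last, I closed the finger and backed the arm away. The job was handed in at about 29 s of robot time.

- **Cartridge home:** the push met a steady 10–14 N at tip x ≈ 58.9 mm, with about 58 expected for home. In the side picture, the rear end measures 65–68 mm along the lane against the 64 mm expected. That disagrees by 1–4 mm on the deep side, about one pixel of picture error. There was no sign that it stopped short.
- **Dock finger:** the orange bar is back at its closed place in both views, within about 2 mm.
- **Other things on the bench:** the top view looks the same as at the start for the bottles, jar, rack, beaker and used cartridge. The arm partly hid the dish in the last top view, but the side view shows it in its place.
- **Forces:** the highest wrist force I read was about 17 N. At hand-in the tool was in free air with no contact.

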